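# Fit the bat that matches the stand, load the cups, scan the tag

## Robot

A 6-joint arm with a two-finger parallel gripper is mounted at the origin on the work surface. World frame = base frame: x ahead of the robot, y to its left, z up, the work surface at z = 0. Lengths are in mm, angles in degrees, forces in N, time in s.
With the tool pointing down it reaches from about 275 to 750 mm from the base axis. Payload 10.2 kg.
Tool frame: the origin (TCP) lies at the very end of the fingers, on their centre line; the grasp point (between the pads) lies 19 mm behind it; z points along the fingers, x is the direction in which the jaws open and shut, and the axes are right-handed (so a half turn about z gives the same grasp; the last joint's range is limited). The gripper opens to 85 mm and grips with 20 to 120 N. Pads are 22 mm wide; open, the fingers measure 114 mm over their backs; the gripper's body (76 mm by 85 mm) begins 54 mm behind the grasp point. The pads swing forward as they close: fully open they stand 13 mm farther back than shut.
Start: joints at [54.179, 17.928, 85.812, -0, 76.261, -12.8], TCP at [205.328, 483.189, 231.294] pointing down, gripper open.
Joint ranges: [-168.41, 168.41], [-55.51, 124.54], [10.69, 146.95], [-70.63, 250.63], [1, 178], [-165.06, 165.06]. Speed limits (degrees/s): [136.94, 136.94, 172.46, 180, 180, 180].

## Interface

Orientations are given as [roll, pitch, yaw] about the fixed x, y, z axes, in that order (R = Rz(yaw) Ry(pitch) Rx(roll)).
In Python, from workcell import arm, get_image, camera_params gives the robot as it stands.
- The arm moves only by the shell command python3 -m pendant 'ROWS' [FORCE]. ROWS is JSON, a list of rows, each an object with "translation": the shift along the world's x, y, z in m, a list of three; "rot": the turn, a rotation vector about the world's x, y, z in degrees, a list of three; "claw": the opening, from 0 (shut) to 1 (fully open). In form: [{"translation": [dx, dy, dz], "rot": [ax, ay, az], "claw": claw}, ...]. A call has 1 to 12 rows; each row is the pose to reach, as a shift and turn from the pose measured when the call began; what a row does not reach only later rows make up. A row lasts 1/10 s, in which the tool goes at most 50 mm and 8.59 degrees, less where a joint would pass 70% of its speed; a pose out of reach is approached as far as the arm can. A call with a gripper value outside its range is refused whole. The fingers move at their own pace and stop on an object; FORCE is the grip in N (left out, the last holds). Time passes only in rows, so rows that repeat a pose let the fingers close. It gives the time, the measured TCP pose, the force and the opening at its end, in the units of the state.
- arm.state(): the state, without advancing time (a new reading comes with each control period).
- get_image(name): name is "scene" or "top" or "wrist"; returns the picture (400x640x3 uint8, red, green, blue); there is no depth.
- camera_params(name): a dict with "K" (3x3 intrinsics, pixels), "R" (3x3) and "t" (3): a world point X has camera coordinates R X + t; the wrist camera has in their place "mount" (4x4, takes a point from camera to tool coordinates, whose origin is the TCP and whose axes are the tool frame's). Camera axes: x right, y down, z forward; pixel columns grow to the right and rows downward; lengths in mm; the calibration is good to about 2 mm. A picture is of the moment at which its call begins: read the wrist's pose just before it. camera_params takes no time and is no camera call.
- arm.sign_off(): hands the job in, once; it reports no verdict.
The state is a dict: "time": time; "joint_pos": joint angles; "qd": joint speeds; "joint_efforts": joint torques, N m; "ee_pos": TCP position; "eef_rot": TCP orientation; "contact_force": force on the tool from outside, world axes, zero at the start; "ft_torque": the same for the moment, N m; "opening": opening from 0.0 (shut) to 1.0 (fully open).
Only numpy, scipy, OpenCV 4.12 (cv2) and the standard library are available. Lean on these libraries where they do the work, as an engineer would, in place of code of your own. Each camera call takes 0.05 s, during which the arm holds its last target. There are 200 camera calls.

## Task

One of the three square plywood bats fits the two pins of the round work stand: find it by trying them, seat it fully home, flat on the stand, and leave the other two lying flat on the bench. Then stand every cup upright on the seated bat. With all the cups on it, pick up the hand scanner, hold it level and steady, squarely facing the tag on the post with its nose about 10 cm away, for three seconds, and lay it back in its cradle; do not disturb the jar or the bowl.

Things in the scene. Friction and masses are not known exactly. Their poses are not given: they have to be found in the camera images.
- stand_top (a point): centre of the flat round top (144 mm across, 35 mm above the bench) of a fixed stand. Two 8 mm steel pins with tapered tips rise 9 mm above it, on its x axis, equally far from the centre; their spacing varies from start to start (60, 82 or 104 mm) and matches one bat. That bat then lies flat, its point 30 mm above this one; a wrong one stays on the pin tips, 9 mm higher.
- bat_a_mid (a point): square plywood bat 150 x 150 x 12 mm (0.25 kg), one of three; upright grip rib in its middle, 40 mm long (x), 16 mm thick (y), its top 48 mm above the board; two 10.5 mm through holes on the x axis, equally far from the centre, their spacing different on each bat. This point: on the centre line, 30 mm above the underside (60 mm high in all); z up, x along rib and holes; a half turn changes nothing.
- bat_b_mid (a point): square plywood bat 150 x 150 x 12 mm (0.25 kg), one of three; upright grip rib in its middle, 40 mm long (x), 16 mm thick (y), its top 48 mm above the board; two 10.5 mm through holes on the x axis, equally far from the centre, their spacing different on each bat. This point: on the centre line, 30 mm above the underside (60 mm high in all); z up, x along rib and holes; a half turn changes nothing.
- bat_c_mid (a point): square plywood bat 150 x 150 x 12 mm (0.25 kg), one of three; upright grip rib in its middle, 40 mm long (x), 16 mm thick (y), its top 48 mm above the board; two 10.5 mm through holes on the x axis, equally far from the centre, their spacing different on each bat. This point: on the centre line, 30 mm above the underside (60 mm high in all); z up, x along rib and holes; a half turn changes nothing.
- cup_0_mid (a point): raw clay mug (it may be absent), 54 mm outside diameter, straight wall 4 mm thick, 60 mm high, about 0.11 kg; its handle stands out on its +y side by 36 mm, so it is gripped across x. A bat has room for four, one in each corner (45 mm from both centre lines), handles outward. This point: on its axis, 30 mm above its foot; z up.
- cup_1_mid (a point): raw clay mug (it may be absent), 54 mm outside diameter, straight wall 4 mm thick, 60 mm high, about 0.11 kg; its handle stands out on its +y side by 36 mm, so it is gripped across x. A bat has room for four, one in each corner (45 mm from both centre lines), handles outward. This point: on its axis, 30 mm above its foot; z up.
- cup_2_mid (a point): raw clay mug (it may be absent), 54 mm outside diameter, straight wall 4 mm thick, 60 mm high, about 0.11 kg; its handle stands out on its +y side by 36 mm, so it is gripped across x. A bat has room for four, one in each corner (45 mm from both centre lines), handles outward. This point: on its axis, 30 mm above its foot; z up.
- cup_3_mid (a point): raw clay mug (it may be absent), 54 mm outside diameter, straight wall 4 mm thick, 60 mm high, about 0.11 kg; its handle stands out on its +y side by 36 mm, so it is gripped across x. A bat has room for four, one in each corner (45 mm from both centre lines), handles outward. This point: on its axis, 30 mm above its foot; z up.
- scanner_mid (a point): hand-held bar scanner, 150 mm long along x (0.16 kg): grey body 32 mm wide, 30 mm high; at the +x end a black head 36 mm long, 46 mm wide, 34 mm high, whose amber window (the nose) looks along +x. This point: middle of its length, 15 mm above the underside, 75 mm behind the nose; z up. Gripped across y at its middle.
- cradle_mid (a point): fixed black cradle: base 150 x 70 mm, two saddles 24 mm long, 52 mm either side of the middle along x, that carry the scanner 22 mm above the bench between side lips 10 mm high, 58 mm apart; the middle 80 mm is open to the sides for the fingers. This point: where the scanner's point is when it lies at home; x along the cradle, z up.
- stand: the fixed stand; origin under its centre. A wooden block (132 x 75 mm, 35 mm high) 200 mm along its +x, away from the robot, keeps the two spare pin bars: leave it alone
- tag (a point): centre of the front face of a white tag with black bars, 75 mm wide and 55 mm high, upright on a thin fixed post (top 188 mm above the bench) with a round foot of 38 mm radius; this point is 160 mm above the bench. The face looks along its -x; z up.
- jar: closed glass jar, 64 mm across, 85 mm high, a bystander; origin at its foot
- bowl: clay bowl, 90 mm across, 45 mm high, a bystander; origin at its foot
- scanner: the scanner's  origin under its middle, 15 mm below point scanner_mid
Things that resemble listed ones, but are neither listed nor needed, are in the scene too. Leave any turquoise look-alike of the part that bears cup_3_mid alone.

How it is judged (in metres and radians):
On the way, in this order (a step that is already met when the one before it is completed fails the run):
1. a bat lies fully home over the pins, flat on the stand (((horizontal distance between bat_a_mid and stand_top below 0.006 m and z of bat_a_mid in the frame of stand_top between 0.026 and 0.0335 m and angle between bat_a_mid's own z axis and vertical below 0.04 rad) or (horizontal distance between bat_b_mid and stand_top below 0.006 m and z of bat_b_mid in the frame of stand_top between 0.026 and 0.0335 m and angle between bat_b_mid's own z axis and vertical below 0.04 rad) or (horizontal distance between bat_c_mid and stand_top below 0.006 m and z of bat_c_mid in the frame of stand_top between 0.026 and 0.0335 m and angle between bat_c_mid's own z axis and vertical below 0.04 rad))), for 0.2 s.
2. every cup stands upright on the seated bat (((horizontal distance between bat_a_mid and stand_top below 0.006 m and z of bat_a_mid in the frame of stand_top between 0.026 and 0.0335 m and angle between bat_a_mid's own z axis and vertical below 0.04 rad) or (horizontal distance between bat_b_mid and stand_top below 0.006 m and z of bat_b_mid in the frame of stand_top between 0.026 and 0.0335 m and angle between bat_b_mid's own z axis and vertical below 0.04 rad) or (horizontal distance between bat_c_mid and stand_top below 0.006 m and z of bat_c_mid in the frame of stand_top between 0.026 and 0.0335 m and angle between bat_c_mid's own z axis and vertical below 0.04 rad)) and x of cup_0_mid in the frame of stand_top between -0.085 and 0.085 m and y of cup_0_mid in the frame of stand_top between -0.085 and 0.085 m and z of cup_0_mid in the frame of stand_top between 0.037 and 0.047 m and angle between each of cup_0_mid, cup_1_mid, cup_2_mid, cup_3_mid's own z axis and vertical below 0.08 rad and x of cup_1_mid in the frame of stand_top between -0.085 and 0.085 m and y of cup_1_mid in the frame of stand_top between -0.085 and 0.085 m and z of cup_1_mid in the frame of stand_top between 0.037 and 0.047 m and x of cup_2_mid in the frame of stand_top between -0.085 and 0.085 m and y of cup_2_mid in the frame of stand_top between -0.085 and 0.085 m and z of cup_2_mid in the frame of stand_top between 0.037 and 0.047 m and x of cup_3_mid in the frame of stand_top between -0.085 and 0.085 m and y of cup_3_mid in the frame of stand_top between -0.085 and 0.085 m and z of cup_3_mid in the frame of stand_top between 0.037 and 0.047 m and contact force between the fingers and cup_0 below 0.1 N and contact force between the fingers and cup_1 below 0.1 N and contact force between the fingers and cup_2 below 0.1 N and contact force between the fingers and cup_3 below 0.1 N), for 0.2 s.
3. the scanner is held steady, facing the tag squarely, nose 4 to 16 cm from it, for two seconds (x of tag in the frame of scanner_mid between 0.115 and 0.235 m and y of tag in the frame of scanner_mid between -0.022 and 0.022 m and z of tag in the frame of scanner_mid between -0.022 and 0.022 m and x of scanner_mid in the frame of tag below -0.08 m and angle between the x axis of scanner_mid and the x axis of tag, either way round below 0.35 rad and linear speed of scanner below 0.03 m/s and angular speed of scanner below 0.3 rad/s), for 2 s.
At the end, for the whole second after the job is handed in: One bat fully home over the pins (centred within 6 mm, within 3.5 mm of the top, level), the other two flat on the bench; every cup upright on the seated bat (0.08 rad, foot within 5 mm of its top); the scanner at rest in its cradle (22 mm, 0.25 rad) (((horizontal distance between bat_a_mid and stand_top below 0.006 m and z of bat_a_mid in the frame of stand_top between 0.026 and 0.0335 m and angle between bat_a_mid's own z axis and vertical below 0.04 rad) or (horizontal distance between bat_b_mid and stand_top below 0.006 m and z of bat_b_mid in the frame of stand_top between 0.026 and 0.0335 m and angle between bat_b_mid's own z axis and vertical below 0.04 rad) or (horizontal distance between bat_c_mid and stand_top below 0.006 m and z of bat_c_mid in the frame of stand_top between 0.026 and 0.0335 m and angle between bat_c_mid's own z axis and vertical below 0.04 rad)) and ((horizontal distance between bat_a_mid and stand_top below 0.006 m and z of bat_a_mid in the frame of stand_top between 0.026 and 0.0335 m and angle between bat_a_mid's own z axis and vertical below 0.04 rad) or (height (world z) of bat_a_mid below 0.034 m and angle between bat_a_mid's own z axis and vertical below 0.06 rad)) and ((horizontal distance between bat_b_mid and stand_top below 0.006 m and z of bat_b_mid in the frame of stand_top between 0.026 and 0.0335 m and angle between bat_b_mid's own z axis and vertical below 0.04 rad) or (height (world z) of bat_b_mid below 0.034 m and angle between bat_b_mid's own z axis and vertical below 0.06 rad)) and ((horizontal distance between bat_c_mid and stand_top below 0.006 m and z of bat_c_mid in the frame of stand_top between 0.026 and 0.0335 m and angle between bat_c_mid's own z axis and vertical below 0.04 rad) or (height (world z) of bat_c_mid below 0.034 m and angle between bat_c_mid's own z axis and vertical below 0.06 rad)) and x of cup_0_mid in the frame of stand_top between -0.085 and 0.085 m and y of cup_0_mid in the frame of stand_top between -0.085 and 0.085 m and z of cup_0_mid in the frame of stand_top between 0.037 and 0.047 m and angle between each of cup_0_mid, cup_1_mid, cup_2_mid, cup_3_mid's own z axis and vertical below 0.08 rad and x of cup_1_mid in the frame of stand_top between -0.085 and 0.085 m and y of cup_1_mid in the frame of stand_top between -0.085 and 0.085 m and z of cup_1_mid in the frame of stand_top between 0.037 and 0.047 m and x of cup_2_mid in the frame of stand_top between -0.085 and 0.085 m and y of cup_2_mid in the frame of stand_top between -0.085 and 0.085 m and z of cup_2_mid in the frame of stand_top between 0.037 and 0.047 m and x of cup_3_mid in the frame of stand_top between -0.085 and 0.085 m and y of cup_3_mid in the frame of stand_top between -0.085 and 0.085 m and z of cup_3_mid in the frame of stand_top between 0.037 and 0.047 m and horizontal distance between scanner_mid and cradle_mid below 0.022 m and z of scanner_mid in the frame of cradle_mid below 0.007 m and angle between scanner_mid's own z axis and vertical below 0.12 rad and angle between the x axis of scanner_mid and the x axis of cradle_mid, either way round below 0.25 rad and linear speed of scanner below 0.02 m/s); the robot touches nothing.
It fails at once if a bystander (jar or bowl) is moved more than 3 cm (distance of any of jar, bowl from where it was at the start of the episode above 0.03 m).
Of cup_0, cup_1, cup_2, cup_3 only 3 to 4 are there at a start; the rules pass over those that are not, and their reading is None.
At some moment in a run one of bat_a, bat_b, bat_c may be knocked a few centimetres aside while the robot is not near it.
It also fails if it takes over 210 s, if anything falls off the work surface, if the arm or the gripper's body presses on something with over 40 N, if the wrist force passes 120 N, or if a joint passes its speed limit or range.

## Working session

There is one attempt and no reset: what is moved stays moved. The work goes in short steps, Python scripts to look and compute and a shell command to move; the robot and the scene stay as the last step left them, time stands still between calls to the robot, and variables do not carry over. Pictures are saved under pics/ and viewed, about 12 in all and at most 16, crops included, and the job is handed in when it is done.

```bash
mkdir -p pics; ls
python3 - <<'E'
from workcell import arm,get_image,camera_params
import cv2,json
for n in("scene","top"):
    cv2.imwrite(f"pics/{n}0.png",cv2.cvtColor(get_image(n),cv2.COLOR_RGB2BGR))
    p=camera_params(n);print(n,p)
print(camera_params("wrist"));print(arm.state())
E
```

```text
pics
scene {'K': array([[448.86849518,   0.        , 319.81449577],
       [  0.        , 448.86849518, 191.57096429],
       [  0.        ,   0.        ,   1.        ]]), 'R': array([[-0.72501161,  0.68835023,  0.0230677 ],
       [ 0.40010704,  0.44820551, -0.79939113],
       [-0.56060014, -0.5703383 , -0.60036798]]), 't': array([ 441.32272532, -120.58050358, 1674.92489024])}
top {'K': array([[419.52210343,   0.        , 314.51563235],
       [  0.        , 419.52210343, 196.72345175],
       [  0.        ,   0.        ,   1.        ]]), 'R': array([[-0.02170776, -0.99974908,  0.00552731],
       [-0.99328381,  0.02093825, -0.11379308],
       [ 0.11364879, -0.00796038, -0.9934891 ]]), 't': array([ -40.88308463,  598.64330984, 1367.64259519])}
{'K': array([[321.44170334,   0.        , 323.70081059],
       [  0.        , 321.44170334, 202.78529483],
       [  0.        ,   0.        ,   1.        ]]), 'mount': array([[ 9.99999981e-01,  9.53680722e-05, -1.67370900e-04,
         7.90059174e-01],
       [-3.66504273e-05,  9.47173132e-01,  3.20722711e-01,
        -8.37307810e+01],
       [ 1.89115926e-04, -3.20722699e-01,  9.47173117e-01,
        -1.42711950e+02],
       [ 0.00000000e+00,  0.00000000e+00,  0.00000000e+00,
         1.00000000e+00]])}
{'time': 0.1, 'joint_pos': array([ 5.41780725e+01,  1.79556527e+01,  8.58467830e+01,  1.65155331e-03,
        7.62612070e+01, -1.28025598e+01]), 'qd': array([ 0.01883036, -0.00303258, -0.14289637,  0.10523838,  0.00340902,
       -0.03530406]), 'joint_efforts': array([ 2.96974104e-03, -4.12899470e+01, -2.60142195e+01, -1.49032244e-04,
        3.08843577e-03,  5.01911217e-06]), 'ee_pos': array([205.19758203, 483.00867024, 230.81641306]), 'eef_rot': array([-1.79984333e+02,  6.17051298e-02,  6.69802476e+01]), 'contact_force': array([-0.01345048, -0.3483956 ,  0.09097002]), 'ft_torque': array([ 0.05723708, -0.02900273, -0.01127137]), 'opening': 0.9976154396008869}
```

View pics/top0.png

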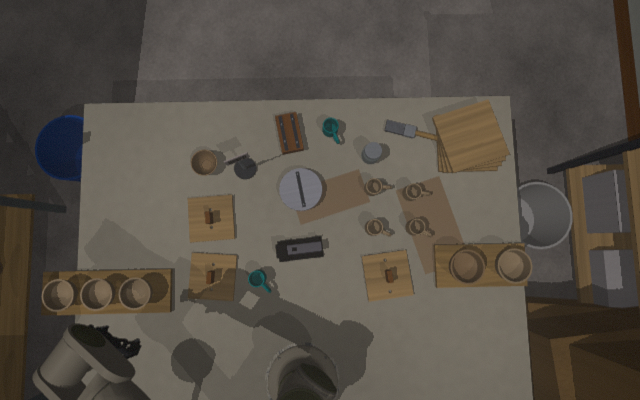

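View pics/scene0.png

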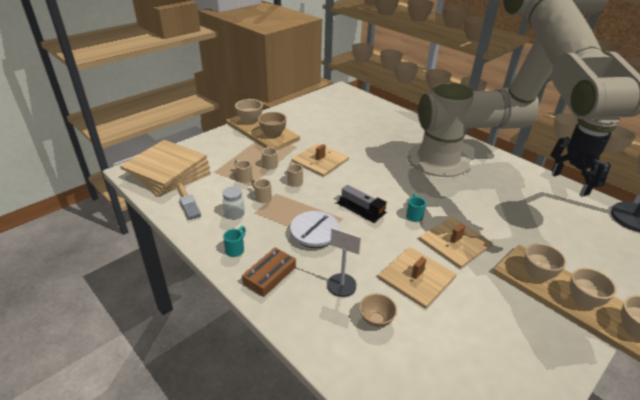

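The two pictures show:
- **Bats:** (211,217), (213,276) and (388,275) in the top view.
- **Tan cups:** (376,187), (414,191), (376,228) and (417,228). All four are present.
- **Turquoise look-alikes:** (331,128) and (259,279).
- **Stand:** (301,188), with its spare-pin block at (290,132).
- **Scanner in its cradle:** (300,248).
- **Tag post:** foot at (245,167).
- **Bowl and jar:** (204,161) and (373,152).
- **Look-alikes to ignore:** the bat stack at (470,135), and the bowls on boards along the sides.

```bash
cat > h.py <<'E'
import numpy as np,cv2
from workcell import arm,get_image,camera_params
from scipy.spatial.transform import Rotation as Ro
def toolT():
    s=arm.state();return Ro.from_euler('xyz',s['eef_rot'],degrees=True).as_matrix(),np.array(s['ee_pos'])
def cam(n,T=None):
    p=camera_params(n);K=np.array(p['K'])
    if n=='wrist':
        R,t=T;M=p['mount'];return K,R@M[:3,:3],R@M[:3,3]+t
    return K,p['R'].T,-p['R'].T@p['t']
def ray(c,u,v,z):
    K,R,o=c;d=R@np.linalg.inv(K)@[u,v,1];return (o+d*(z-o[2])/d[2])[:2]
def proj(c,X):
    K,R,o=c;q=K@(R.T@(np.array(X)-o));return q[:2]/q[2]
def shot(n,name=None):
    T=toolT();im=cv2.cvtColor(get_image(n),cv2.COLOR_RGB2BGR)
    if name:cv2.imwrite(f'pics/{name}.png',im)
    return im,cam(n,T)
E
python3 - <<'E'
from h import *
im=cv2.imread('pics/top0.png');c=cam('top')
cv2.imwrite('pics/topc.png',cv2.resize(im[115:310,180:440],(800,600),interpolation=cv2.INTER_CUBIC))
for n,u,v,z in [('batA',211,217,12),('batB',213,276,12),('batC',388,275,12),('stand',301,188,35),('c',374,186,60),('c',413,190,60),('c',375,227,60),('c',415,227,60),('scan',300,248,52),('tagfoot',245,168,0),('bowl',204,161,45),('jar',373,152,85),('block',290,132,35)]:
    print(n,ray(c,u,v,z).round())
E
```

```text
batA [539. 297.]
batB [343. 289.]
batC [ 333. -293.]
stand [628.  -9.]
c [ 626. -250.]
c [ 610. -378.]
c [ 491. -248.]
c [ 489. -379.]
scan [429.  -3.]
tagfoot [706. 184.]
bowl [724. 313.]
jar [ 735. -247.]
block [821.  25.]
```

View pics/topc.png

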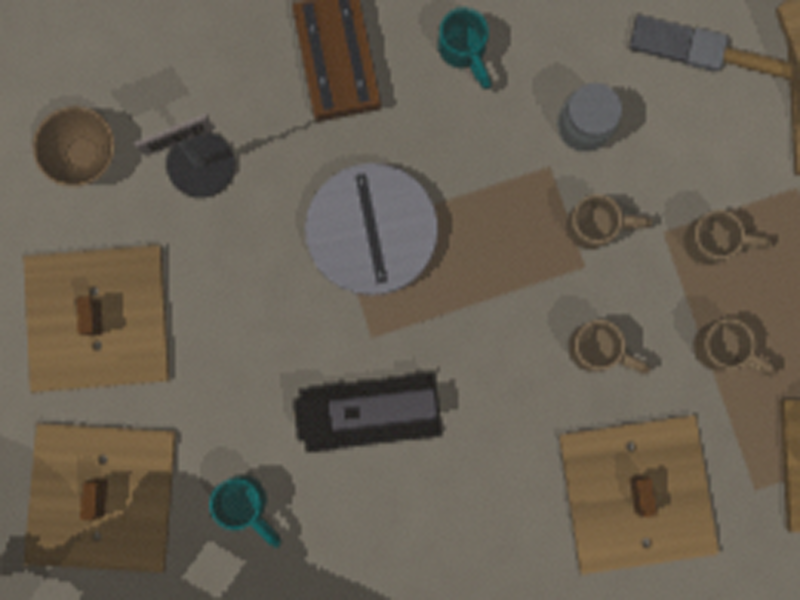

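The crop shows hole spacings of about 60 mm on bat A (left, upper), 82 mm on B (left, lower) and 104 mm on C (right). The scanner's head points left in the image. Next I'll look at the stand pins up close with the wrist camera.

```bash
python3 -m pendant '[{"translation":[0.177,-0.246,0],"rot":[0,0,23],"claw":1},{"translation":[0.177,-0.246,0],"rot":[0,0,23],"claw":1},{"translation":[0.177,-0.246,0],"rot":[0,0,23],"claw":1},{"translation":[0.177,-0.246,0],"rot":[0,0,23],"claw":1},{"translation":[0.177,-0.246,0],"rot":[0,0,23],"claw":1},{"translation":[0.177,-0.246,0],"rot":[0,0,23],"claw":1},{"translation":[0.177,-0.246,0],"rot":[0,0,23],"claw":1},{"translation":[0.177,-0.246,0],"rot":[0,0,23],"claw":1}]'
python3 -m pendant '[{"translation":[0.177,-0.246,-0.01],"rot":[0,0,0],"claw":1},{"translation":[0.177,-0.246,-0.01],"rot":[0,0,0],"claw":1},{"translation":[0.177,-0.246,-0.01],"rot":[0,0,0],"claw":1},{"translation":[0.177,-0.246,-0.01],"rot":[0,0,0],"claw":1},{"translation":[0.177,-0.246,-0.01],"rot":[0,0,0],"claw":1},{"translation":[0.177,-0.246,-0.01],"rot":[0,0,0],"claw":1},{"translation":[0.177,-0.246,-0.01],"rot":[0,0,0],"claw":1},{"translation":[0.177,-0.246,-0.01],"rot":[0,0,0],"claw":1},{"translation":[0.177,-0.246,-0.01],"rot":[0,0,0],"claw":1}]'
python3 - <<'E'
from h import *
im,c=shot('wrist','w1');print(toolT()[1],c[2])
E
```

```text
time: 0.9
ee_pos: [383.3, 235.2, 230.5]
eef_rot: [-180.0, 0.1, 89.8]
contact_force: [-0.2, 0.4, -0.0]
opening: 0.999
time: 1.8
ee_pos: [559.7, -9.1, 220.4]
eef_rot: [-179.9, 0.1, 89.8]
contact_force: [-0.2, -0.7, -0.4]
opening: 0.994
[559.73397024  -9.0263547  220.71617086] [476.59034288  -7.53677642 363.26538389]
```

View pics/w1.png

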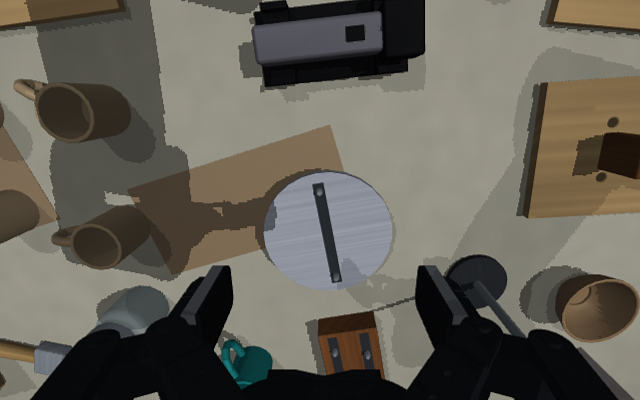

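Run:
```python
from h import *
im=cv2.imread('pics/w1.png');c=cam('wrist',toolT())
cv2.imwrite('pics/w1c.png',cv2.resize(im[155:305,250:410],(800,750),interpolation=cv2.INTER_CUBIC)[:600])
for u,v in[(319,192),(336,278)]:
  for z in(35,44):print(z,ray(c,u,v,z).round(1))
# stand disc ellipse
hsv=cv2.cvtColor(im,cv2.COLOR_BGR2HSV);b=im.astype(int)
m=((b[...,0]-b[...,2]>5)&(b[...,2]>100)).astype(np.uint8)
cs,_=cv2.findContours(m,0,2);k=max(cs,key=cv2.contourArea);P=np.array([ray(c,*p[0],35) for p in cv2.convexHull(k)])
print(cv2.contourArea(k),cv2.minEnclosingCircle(P.astype(np.float32)))
# bat A / edges
```

```text
35 [575.3 -13.2]
44 [572.6 -13. ]
35 [680.4   6. ]
44 [674.8   5.6]
11455.5 ((624.8196411132812, -4.232769012451172), 71.8427734375)
```

View pics/w1c.png

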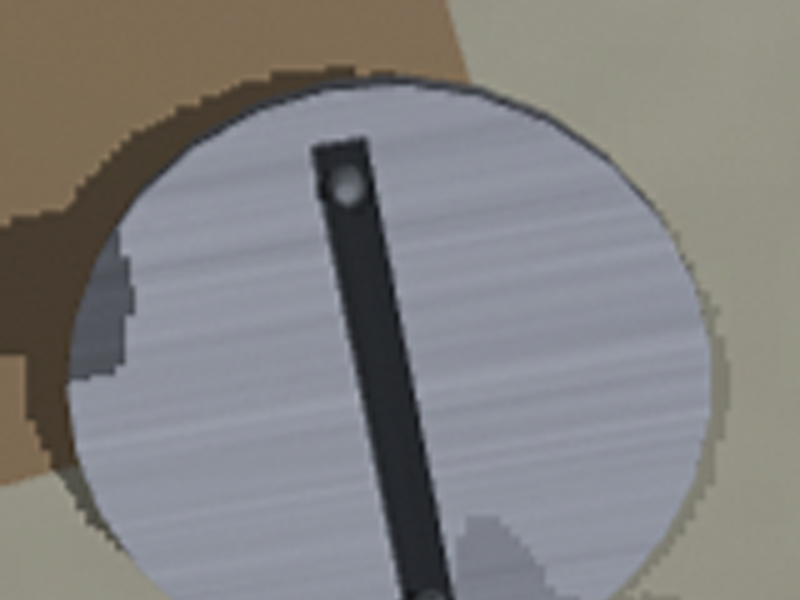

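Pins are about 104 mm apart, centred at about (624.5,−4) with their axis at +10°. That matches bat C, which I'll now view from above.

```bash
python3 -m pendant '[{"translation":[-0.26,-0.284,0],"rot":[0,0,9],"claw":1},{"translation":[-0.26,-0.284,0],"rot":[0,0,9],"claw":1},{"translation":[-0.26,-0.284,0],"rot":[0,0,9],"claw":1},{"translation":[-0.26,-0.284,0],"rot":[0,0,9],"claw":1},{"translation":[-0.26,-0.284,0],"rot":[0,0,9],"claw":1},{"translation":[-0.26,-0.284,0],"rot":[0,0,9],"claw":1},{"translation":[-0.26,-0.284,0],"rot":[0,0,9],"claw":1},{"translation":[-0.26,-0.284,0],"rot":[0,0,9],"claw":1},{"translation":[-0.26,-0.284,0],"rot":[0,0,9],"claw":1},{"translation":[-0.26,-0.284,0],"rot":[0,0,9],"claw":1},{"translation":[-0.26,-0.284,0],"rot":[0,0,9],"claw":1}]'
python3 - <<'E'
from h import *
im,c=shot('wrist','w2')
hsv=cv2.cvtColor(im,cv2.COLOR_BGR2HSV)
# dark holes/rib inside the board near image centre
cv2.imwrite('pics/w2c.png',cv2.resize(im[90:330,180:500],(800,600),interpolation=cv2.INTER_CUBIC))
E
```

```text
time: 2.95
ee_pos: [300.5, -291.8, 220.9]
eef_rot: [-180.0, 0.1, 99.0]
contact_force: [0.5, 0.9, -0.6]
opening: 1.002
```

View pics/w2c.png

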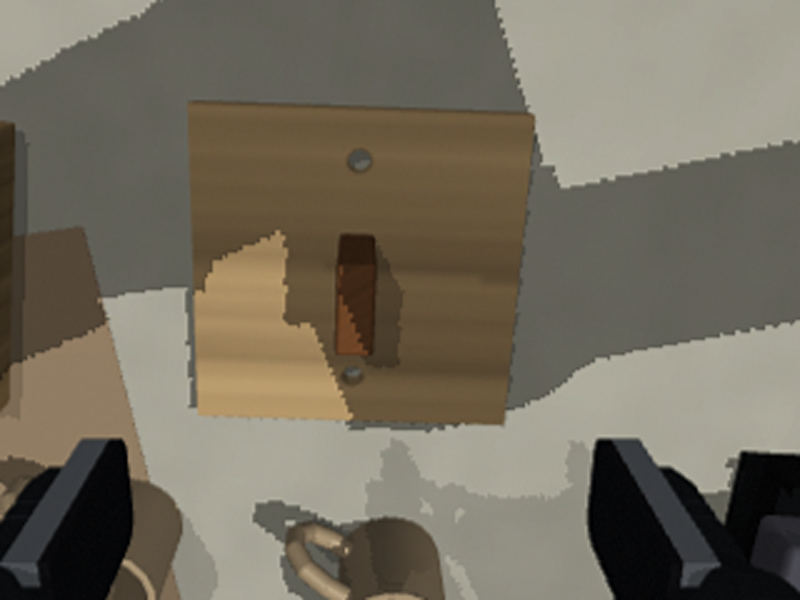

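The holes are at crop (360,160) and (352,375). The board corners and the rib are clearly visible.

Run:
```python
from h import *
c=cam('wrist',toolT())
P=[ray(c,180+u/2.5,90+v/2.5,12) for u,v in[(360,160),(352,375),(190,102),(533,113),(505,424),(198,415)]]
print(np.round(P,1));d=P[1]-P[0];print('mid holes',(P[0]+P[1])/2,'sp',np.hypot(*d),'ang',np.degrees(np.arctan2(d[1],d[0])),'corner mean',np.mean(P[2:],0))
Q=[ray(c,180+u/2.5,90+v/2.5,60) for u,v in[(337,264),(375,264),(374,355),(336,354)]];print('rib',np.mean(Q,0),np.round(Q,1))
for i in range(4):e=P[2+(i+1)%4]-P[2+i];print(np.hypot(*e),np.degrees(np.arctan2(e[1],e[0])))
```

```text
[[ 279.8 -293.8]
 [ 382.9 -281.4]
 [ 266.5 -369.9]
 [ 248.  -223.4]
 [ 397.2 -203.1]
 [ 416.  -352.5]]
mid holes [ 331.32549173 -287.59722079] sp 103.81591259561664 ang 6.900897602289965 corner mean [ 331.91609329 -287.20727583]
rib [ 331.75337209 -287.39233582] [[ 313.6 -297.6]
 [ 311.3 -282.8]
 [ 350.  -276.8]
 [ 352.1 -292.3]]
147.6468700175697 97.20987101702158
150.51422604243308 7.73730753435492
150.53622867621897 -82.82708183058116
150.4182776905177 -173.36294580728287
```

```bash
python3 -m pendant '[{"translation":[0.031,0.0045,-0.05],"rot":[0,0,-1.9],"claw":0.7},{"translation":[0.031,0.0045,-0.1],"rot":[0,0,-1.9],"claw":0.7},{"translation":[0.031,0.0045,-0.12],"rot":[0,0,-1.9],"claw":0.7},{"translation":[0.031,0.0045,-0.14],"rot":[0,0,-1.9],"claw":0.7},{"translation":[0.031,0.0045,-0.16],"rot":[0,0,-1.9],"claw":0.7},{"translation":[0.031,0.0045,-0.18],"rot":[0,0,-1.9],"claw":0.7},{"translation":[0.031,0.0045,-0.196],"rot":[0,0,-1.9],"claw":0.7},{"translation":[0.031,0.0045,-0.196],"rot":[0,0,-1.9],"claw":0.7},{"translation":[0.031,0.0045,-0.196],"rot":[0,0,-1.9],"claw":0.7}]' 50
python3 -m pendant '[{"translation":[0,0,0],"rot":[0,0,0],"claw":0},{"translation":[0,0,0],"rot":[0,0,0],"claw":0},{"translation":[0,0,0],"rot":[0,0,0],"claw":0},{"translation":[0,0,0],"rot":[0,0,0],"claw":0},{"translation":[0,0,0],"rot":[0,0,0],"claw":0},{"translation":[0,0,0],"rot":[0,0,0],"claw":0},{"translation":[0,0,0],"rot":[0,0,0],"claw":0},{"translation":[0,0,0],"rot":[0,0,0],"claw":0},{"translation":[0,0,0],"rot":[0,0,0],"claw":0},{"translation":[0,0,0],"rot":[0,0,0],"claw":0}]' 50
python3 - <<'E'
from h import *
im=cv2.imread('pics/w1.png');g=cv2.cvtColor(im,cv2.COLOR_BGR2GRAY)
T=(Ro.from_euler('xyz',[-179.95,.1,89.8],degrees=True).as_matrix(),np.array([559.73,-9.03,220.72]));c=cam('wrist',T)
P=[]
for u,v in[(319,192),(336,277)]:
    s=g[v-8:v+9,u-5:u+6].astype(float);print(s.astype(int))
E
```

```text
time: 3.9
ee_pos: [332.2, -286.8, 25.2]
eef_rot: [-180.0, 0.1, 97.2]
contact_force: [0.2, 0.1, 0.5]
opening: 0.697
time: 4.9
ee_pos: [332.6, -287.4, 26.0]
eef_rot: [180.0, 0.2, 97.2]
contact_force: [0.3, -0.9, 6.7]
opening: 0.181
[[ 53  55  45  35  37  37  38  37  34  78 135]
 [ 35  37  40  40  40  40  40  40  37  63 133]
 [ 38  39  41  40  42  40  41  40  37  40 133]
 [ 38  39  40  40  43  43  40  39  37  34 135]
 [ 38  39  43  49  57  62  66  48  40  33  92]
 [ 37  30  49  62  71  76  79  69  43  35  81]
 [ 41  31  56  69  82  87  86  86  55  37  60]
 [ 30  40  59  74  91  97  96  94  69  42  37]
 [ 22  39  58  91 112 116 112 100  75  41  26]
 [ 26  32  52 103 120 120 120  99  72  38  27]
 [ 31  27  44  91 120 123 113  88  55  35  27]
 [ 74  37  38  56  83 102  82  58  39  33  30]
 [102  49  37  38  45  57  49  38  34  38  37]
 [108  49  38  39  38  40  36  33  33  40  40]
 [125  56  37  39  40  42  40  40  39  41  40]
 [150  67  36  39  41  42  41  41  40  40  39]
 [152  81  40  39  40  41  41  42  40  41  40]]
[[ 41  40  41  40  40  40  41  38  64 142 131]
 [ 40  41  41  41  39  39  40  39  40 138 130]
 [ 37  42  42  41  39  39  39  39  34 119 127]
 [ 38  42  41  40  41  42  39  39  34  92 124]
 [ 27  25  35  49  58  62  57  46  37  84 124]
 [ 27  23  46  57  60  55  69  70  40  59 123]
 [ 27  34  54  62  70  73  79  77  45  32 122]
 [ 33  30  54  67  79  79  79  81  49  28 102]
 [ 56  29  57  74  76  82  86  86  52  29  77]
 [ 67  35  56  83  94  97  97  92  53  32  70]
 [ 82  40  50 100 104 103 105  82  44  30  55]
 [101  46  37  86 102 107  82  50  33  29  30]
 [104  47  34  48  55  58  37  27  42  63  62]
 [142  60  47  73  77  99 109 110 114 119 117]
 [149 131 131 137 137 142 132 130 130 130 128]
 [147 149 150 149 150 151 132 127 127 126 125]
 [148 147 147 146 145 145 128 123 124 123 123]]
```

```bash
python3 - <<'E'
from h import *
T=(Ro.from_euler('xyz',[-179.95,.1,89.8],degrees=True).as_matrix(),np.array([559.73,-9.03,220.72]));c=cam('wrist',T)
a,b=ray(c,319.1,192.2,40),ray(c,335.7,276.8,40);d=b-a;print(a,b,(a+b)/2,np.hypot(*d),np.degrees(np.arctan2(d[1],d[0])))
E
python3 -m pendant '[{"translation":[0,0,0.04],"rot":[0,0,0],"claw":0},{"translation":[0,0,0.08],"rot":[0,0,0],"claw":0},{"translation":[0,0,0.12],"rot":[0,0,0],"claw":0},{"translation":[0,0,0.15],"rot":[0,0,0],"claw":0},{"translation":[0,0,0.15],"rot":[0,0,0],"claw":0},{"translation":[0,0,0.15],"rot":[0,0,0],"claw":0}]'
```

```text
[574.1218171  -13.02298283] [675.87032749   5.27758604] [624.9960723   -3.87269839] 103.38118875219412 10.196248473543228
time: 5.5
ee_pos: [332.3, -287.1, 175.5]
eef_rot: [180.0, 0.1, 97.2]
contact_force: [0.1, 0.6, -4.1]
opening: 0.181
```

```bash
python3 -m pendant '[{"translation":[0.146,0.141,0],"rot":[0,0,3],"claw":0},{"translation":[0.294,0.283,0],"rot":[0,0,3],"claw":0},{"translation":[0.294,0.283,0],"rot":[0,0,3],"claw":0},{"translation":[0.294,0.283,0],"rot":[0,0,3],"claw":0},{"translation":[0.294,0.283,0],"rot":[0,0,3],"claw":0},{"translation":[0.294,0.283,0],"rot":[0,0,3],"claw":0},{"translation":[0.294,0.283,0],"rot":[0,0,3],"claw":0},{"translation":[0.294,0.283,0],"rot":[0,0,3],"claw":0},{"translation":[0.294,0.283,0],"rot":[0,0,3],"claw":0},{"translation":[0.294,0.283,-0.04],"rot":[0,0,3],"claw":0},{"translation":[0.294,0.283,-0.08],"rot":[0,0,3],"claw":0},{"translation":[0.294,0.283,-0.08],"rot":[0,0,3],"claw":0}]'
python3 -m pendant '[{"translation":[0,0,-0.008],"rot":[0,0,0],"claw":0},{"translation":[0,0,-0.014],"rot":[0,0,0],"claw":0},{"translation":[0,0,-0.018],"rot":[0,0,0],"claw":0},{"translation":[0,0,-0.02],"rot":[0,0,0],"claw":0}]'
```

```text
time: 6.7
ee_pos: [622.3, -3.7, 88.3]
eef_rot: [-179.3, -0.1, 100.2]
contact_force: [-1.0, -1.0, -3.3]
opening: 0.184
time: 7.1
ee_pos: [622.9, -4.0, 69.1]
eef_rot: [-179.4, -0.1, 100.1]
contact_force: [0.8, -0.9, -0.2]
opening: 0.179
```

```bash
python3 -m pendant '[{"translation":[0.003,0,0.005],"rot":[0,0,0],"claw":0},{"translation":[0.003,0,0.005],"rot":[0,0,0],"claw":0},{"translation":[0.003,0,0.005],"rot":[0,0,0],"claw":0},{"translation":[0.003,0,0.005],"rot":[0,0,0],"claw":0}]'; python3 -m pendant '[{"translation":[0,0,0],"rot":[0,0,0],"claw":0},{"translation":[0,0,0],"rot":[0,0,0],"claw":0}]'; python3 -c "
from h import *
print(arm.state())"
```

```text
time: 7.5
ee_pos: [625.8, -3.9, 74.2]
eef_rot: [-179.4, -0.1, 100.1]
contact_force: [-0.1, 0.6, -2.9]
opening: 0.18
time: 7.7
ee_pos: [625.8, -3.9, 74.1]
eef_rot: [-179.4, -0.1, 100.1]
contact_force: [-0.3, 0.6, -2.0]
opening: 0.185
{'time': 7.7, 'joint_pos': array([ -11.00613348,   39.41103855,   76.86927784,   -0.16059195,
         64.34973608, -111.08413067]), 'qd': array([ 0.02582002,  0.01606928, -0.12785307, -0.01935652,  0.04596316,
       -0.03112666]), 'joint_efforts': array([ 5.65151218e-03, -5.64495707e+01, -2.42672038e+01, -7.70890183e-03,
        4.21423232e-02, -1.40265188e-04]), 'ee_pos': array([625.75622357,  -3.88212843,  74.14806374]), 'eef_rot': array([-1.79360244e+02, -9.23280543e-02,  1.00147794e+02]), 'contact_force': array([-0.2502563 ,  0.64604554, -1.96487626]), 'ft_torque': array([ 0.00809433,  0.03918637, -0.01795585]), 'opening': 0.1850311460525088}
```

```bash
python3 -m pendant '[{"translation":[0,0,-0.002],"rot":[0.1,-0.6,0],"claw":0},{"translation":[0,0,-0.004],"rot":[0.1,-0.6,0],"claw":0},{"translation":[0,0,-0.006],"rot":[0.1,-0.6,0],"claw":0},{"translation":[0,0,-0.008],"rot":[0.1,-0.6,0],"claw":0},{"translation":[0,0,-0.01],"rot":[0.1,-0.6,0],"claw":0},{"translation":[0,0,-0.01],"rot":[0.1,-0.6,0],"claw":0}]'; python3 -m pendant '[{"translation":[0,0,-0.002],"rot":[0,0,0],"claw":0},{"translation":[0,0,-0.003],"rot":[0,0,0],"claw":0},{"translation":[0,0,-0.003],"rot":[0,0,0],"claw":0}]'; python3 -c "
from h import *
s=arm.state();print(s['ft_torque'],s['contact_force'],s['joint_pos'])"
```

```text
time: 8.3
ee_pos: [625.7, -4.1, 63.8]
eef_rot: [-179.9, -0.1, 100.2]
contact_force: [-0.1, -1.5, -3.1]
opening: 0.181
time: 8.6
ee_pos: [625.7, -4.1, 61.1]
eef_rot: [-180.0, -0.1, 100.2]
contact_force: [-0.9, 0.4, 0.7]
opening: 0.182
[-0.30734011  0.2522377   0.04179693] [-0.85545988  0.37232634  0.71485007] [-1.11003351e+01  4.00410468e+01  7.79389049e+01  5.03108587e-02
  6.20821611e+01 -1.11282399e+02]
```

The TCP is at 61 mm, which is exactly the seated height. I'll press lightly, release, and move off towards the cups.

```bash
python3 -m pendant '[{"translation":[0,0,-0.002],"rot":[0,0,0],"claw":0},{"translation":[0,0,-0.002],"rot":[0,0,0],"claw":0},{"translation":[0,0,0],"rot":[0,0,0],"claw":0.6},{"translation":[0,0,0],"rot":[0,0,0],"claw":0.6},{"translation":[0,0,0.0],"rot":[0,0,0],"claw":0.6},{"translation":[0,0,0.0],"rot":[0,0,0],"claw":0.6},{"translation":[0,0,0.05],"rot":[0,0,0],"claw":0.6},{"translation":[0,0,0.1],"rot":[0,0,0],"claw":0.8},{"translation":[0,0,0.15],"rot":[0,0,0],"claw":1},{"translation":[0,0,0.16],"rot":[0,0,0],"claw":1}]'
python3 -m pendant '[{"translation":[-0.15,-0.25,0.02],"rot":[0,0,-20],"claw":1},{"translation":[-0.15,-0.25,0.02],"rot":[0,0,-20],"claw":1},{"translation":[-0.15,-0.25,0.02],"rot":[0,0,-20],"claw":1},{"translation":[-0.15,-0.25,0.02],"rot":[0,0,-20],"claw":1},{"translation":[-0.15,-0.25,0.02],"rot":[0,0,-20],"claw":1},{"translation":[-0.15,-0.25,0.02],"rot":[0,0,-20],"claw":1},{"translation":[-0.15,-0.25,0.02],"rot":[0,0,-20],"claw":1},{"translation":[-0.15,-0.25,0.02],"rot":[0,0,-20],"claw":1},{"translation":[-0.15,-0.25,0.02],"rot":[0,0,-20],"claw":1}]'
python3 - <<'E'
from h import *
im,c=shot('wrist','w3');print(np.round(c[1],5).tolist(),c[2].tolist())
E
```

```text
time: 9.6
ee_pos: [627.5, -4.2, 227.5]
eef_rot: [179.5, 0.1, 100.2]
contact_force: [0.1, 0.1, 0.1]
opening: 1.0
time: 10.5
ee_pos: [477.9, -253.4, 247.1]
eef_rot: [179.5, 0.1, 80.2]
contact_force: [0.5, 0.2, -0.0]
opening: 0.999
[[0.1698, 0.93085, 0.32356], [0.98548, -0.15968, -0.05779], [-0.00213, 0.32868, -0.94444]] [394.59098468316574, -237.74948373260813, 389.1008554611659]
```

View pics/w3.png

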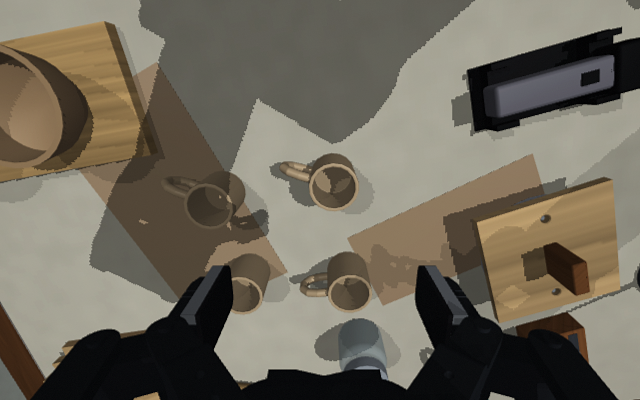

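The bat sits flat on the stand. Cup rims in this view are at (333,187), (209,206), (349,290) and (242,291), all with handles to the left, i.e. −y.

Run:
```python
from h import *
c=cam('wrist',toolT());t=cam('top')
for u,v in[(333,187),(209,206),(349,290),(242,291)]:print(ray(c,u,v,60).round(1))
for a,b in[((598,220),(655,221)),((717,235),(774,240)),((598,345),(652,360)),((728,343),(780,364))]:
    f=lambda p,z:ray(t,180+p[0]*260/800,115+p[1]*195/600,z)
    A,B=f(a,60),f(b,32);d=B-A;print(A.round(),d.round(),np.degrees(np.arctan2(d[1],d[0])))
for u,v in[(545,219),(557,292)]:print('hole',ray(c,u,v,47).round(1))
```

```text
[ 491.6 -244.9]
[ 490.1 -381.5]
[ 621.6 -246.6]
[ 601.4 -373.3]
[ 624. -251.] [  1. -67.] -88.78904725312401
[ 606. -378.] [ -3. -69.] -92.80630756427537
[ 491. -246.] [-16. -62.] -104.78004262933578
[ 490. -384.] [-23. -62.] -110.13523277938513
hole [574.1 -12. ]
hole [676.9   7.9]
```

```bash
python3 -m pendant '[{"translation":[0.0136,0.0084,-0.05],"rot":[0,0,-95],"claw":0.9},{"translation":[0.0136,0.0084,-0.1],"rot":[0,0,-95],"claw":0.9},{"translation":[0.0136,0.0084,-0.12],"rot":[0,0,-95],"claw":0.9},{"translation":[0.0136,0.0084,-0.12],"rot":[0,0,-95],"claw":0.9},{"translation":[0.0136,0.0084,-0.12],"rot":[0,0,-95],"claw":0.9},{"translation":[0.0136,0.0084,-0.12],"rot":[0,0,-95],"claw":0.9},{"translation":[0.0136,0.0084,-0.12],"rot":[0,0,-95],"claw":0.9},{"translation":[0.0136,0.0084,-0.12],"rot":[0,0,-95],"claw":0.9},{"translation":[0.0136,0.0084,-0.12],"rot":[0,0,-95],"claw":0.9},{"translation":[0.0136,0.0084,-0.12],"rot":[0,0,-95],"claw":0.9},{"translation":[0.0136,0.0084,-0.12],"rot":[0,0,-95],"claw":0.9},{"translation":[0.0136,0.0084,-0.12],"rot":[0,0,-95],"claw":0.9}]'; python3 -c "
from h import *
im,c=shot('wrist','w4');print(arm.state()['eef_rot'],arm.state()['joint_pos'].round(1))"
```

```text
time: 11.75
ee_pos: [492.1, -243.8, 126.9]
eef_rot: [179.5, 0.1, -14.7]
contact_force: [0.2, -0.1, 0.1]
opening: 0.901
[ 1.79521371e+02  1.31102691e-01 -1.45234352e+01] [-38.4  26.8  89.5  -0.5  63.7 -23.6]
```

View pics/w4.png

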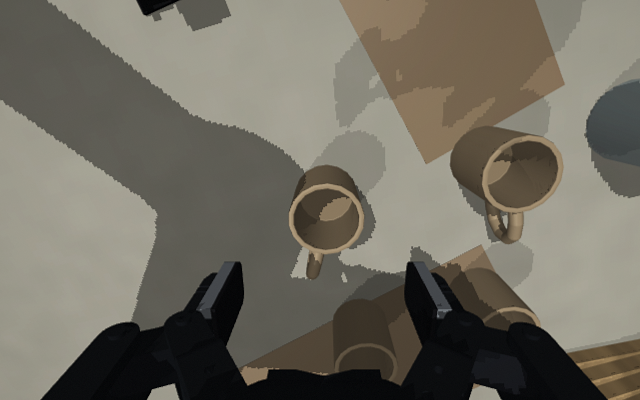

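Between the fingers, the P1 rim is at (326,217) with its handle straight ahead. The P3 rim is at (522,173).

```bash
python3 -c "
from h import *
c=cam('wrist',toolT())
for p in[(326,217),(522,173)]:print(ray(c,*p,60))"
python3 -m pendant '[{"translation":[0,-0.001,-0.04],"rot":[0.5,-0.1,0],"claw":0.9},{"translation":[0,-0.001,-0.07],"rot":[0.5,-0.1,0],"claw":0.9},{"translation":[0,-0.001,-0.095],"rot":[0.5,-0.1,0],"claw":0.9},{"translation":[0,-0.001,-0.103],"rot":[0.5,-0.1,0],"claw":0.9},{"translation":[0,-0.001,-0.103],"rot":[0.5,-0.1,0],"claw":0},{"translation":[0,-0.001,-0.103],"rot":[0.5,-0.1,0],"claw":0},{"translation":[0,-0.001,-0.103],"rot":[0.5,-0.1,0],"claw":0},{"translation":[0,-0.001,-0.103],"rot":[0.5,-0.1,0],"claw":0},{"translation":[0,-0.001,-0.103],"rot":[0.5,-0.1,0],"claw":0},{"translation":[0,-0.001,-0.103],"rot":[0.5,-0.1,0],"claw":0},{"translation":[0,-0.001,-0.103],"rot":[0.5,-0.1,0],"claw":0},{"translation":[0,-0.001,-0.103],"rot":[0.5,-0.1,0],"claw":0}]' 25
```

```text
[ 492.78051139 -242.68675961]
[ 626.99013183 -244.77978415]
time: 13.0
ee_pos: [492.5, -245.3, 25.0]
eef_rot: [180.0, 0.1, -14.5]
contact_force: [-0.8, -0.1, 7.0]
opening: 0.632
```

```bash
python3 -m pendant '[{"translation":[0,0,0.05],"rot":[0,0,0],"claw":0},{"translation":[0,0,0.1],"rot":[0,0,5],"claw":0},{"translation":[0.03,0.06,0.12],"rot":[0,0,12],"claw":0},{"translation":[0.055,0.1,0.12],"rot":[0,0,20],"claw":0},{"translation":[0.075,0.14,0.12],"rot":[0,0,24.7],"claw":0},{"translation":[0.09,0.175,0.12],"rot":[0,0,24.7],"claw":0},{"translation":[0.0965,0.1895,0.12],"rot":[0,0,24.7],"claw":0},{"translation":[0.0965,0.1895,0.12],"rot":[0,0,24.7],"claw":0},{"translation":[0.0965,0.1895,0.1],"rot":[0,0,24.7],"claw":0},{"translation":[0.0965,0.1895,0.08],"rot":[0,0,24.7],"claw":0},{"translation":[0.0965,0.1895,0.065],"rot":[0,0,24.7],"claw":0},{"translation":[0.0965,0.1895,0.06],"rot":[0,0,24.7],"claw":0}]'
```

```text
time: 14.2
ee_pos: [587.8, -57.1, 83.4]
eef_rot: [-179.9, 0.2, 10.1]
contact_force: [-0.4, 0.2, -1.2]
opening: 0.628
```

Now lower the cup (to z about 72.5), watching the force.

```bash
python3 -m pendant '[{"translation":[0.001,0.001,-0.004],"rot":[0,0,0],"claw":0},{"translation":[0.001,0.001,-0.007],"rot":[0,0,0],"claw":0},{"translation":[0.001,0.001,-0.0095],"rot":[0,0,0],"claw":0},{"translation":[0.001,0.001,-0.011],"rot":[0,0,0],"claw":0},{"translation":[0.001,0.001,-0.011],"rot":[0,0,0],"claw":0}]'
```

```text
time: 14.7
ee_pos: [588.8, -56.1, 72.5]
eef_rot: [-180.0, 0.2, 10.1]
contact_force: [0.1, -0.4, -1.9]
opening: 0.629
```

```bash
python3 -m pendant '[{"translation":[0,0,-0.0012],"rot":[0,0,0],"claw":0},{"translation":[0,0,-0.0012],"rot":[0,0,0],"claw":0.8},{"translation":[0,0,-0.0012],"rot":[0,0,0],"claw":0.8},{"translation":[0,0,-0.001],"rot":[0,0,0],"claw":0.8},{"translation":[0,0,-0.001],"rot":[0,0,0],"claw":0.8},{"translation":[0,0,0.02],"rot":[0,0,0],"claw":0.8},{"translation":[0,0,0.06],"rot":[0,0,0],"claw":0.8},{"translation":[0,0,0.1],"rot":[0,0,0],"claw":0.9},{"translation":[0,0,0.1],"rot":[0,0,0],"claw":0.9}]'
python3 -m pendant '[{"translation":[0.035,-0.191,0],"rot":[0,0,-9],"claw":0.9},{"translation":[0.035,-0.191,0],"rot":[0,0,-9],"claw":0.9},{"translation":[0.035,-0.191,0],"rot":[0,0,-9],"claw":0.9},{"translation":[0.035,-0.191,0],"rot":[0,0,-9],"claw":0.9},{"translation":[0.035,-0.191,-0.03],"rot":[0,0,-9],"claw":0.9},{"translation":[0.035,-0.191,-0.05],"rot":[0,0,-9],"claw":0.9},{"translation":[0.035,-0.191,-0.05],"rot":[0,0,-9],"claw":0.9},{"translation":[0.035,-0.191,-0.05],"rot":[0,0,-9],"claw":0.9}]'
python3 - <<'E'
from h import *
im,c=shot('wrist','w5');hsv=cv2.cvtColor(im,cv2.COLOR_BGR2HSV)
print(toolT()[1],proj(c,[624,-247,60]),proj(c,[603,-376,60]),proj(c,[588.8,-56.1,107]))
cv2.imwrite('pics/w5c.png',im[40:380,100:600])
E
```

```text
time: 15.6
ee_pos: [591.0, -56.7, 178.2]
eef_rot: [179.8, -0.3, 10.1]
contact_force: [-1.0, -0.4, -0.1]
opening: 0.9
time: 16.4
ee_pos: [626.1, -247.5, 128.5]
eef_rot: [179.8, -0.3, 1.1]
contact_force: [0.0, 0.0, 0.0]
opening: 0.905
[ 626.48251108 -247.64926583  129.47905032] [321.23259942 218.0718367 ] [293.39555067 361.45162593] [ 235.52140461 -212.92826613]
```

View pics/w5c.png

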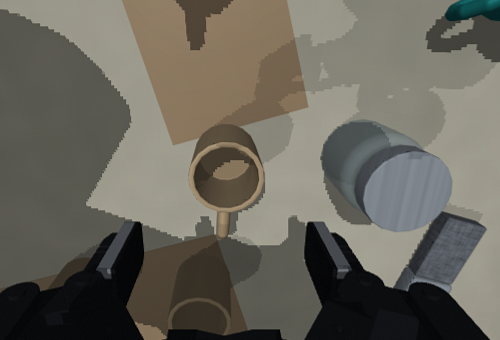

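P3's rim is centred between the fingers at (326,216), and the jar is clear to the right.

```bash
python3 -c "
from h import *
c=cam('wrist',toolT())
for p in[(326,216),(300,358)]:print(ray(c,*p,60))"
python3 -m pendant '[{"translation":[0,0.001,-0.04],"rot":[0.2,0.3,0],"claw":0.9},{"translation":[0,0.001,-0.07],"rot":[0.2,0.3,0],"claw":0.9},{"translation":[0,0.001,-0.095],"rot":[0.2,0.3,0],"claw":0.9},{"translation":[0,0.001,-0.104],"rot":[0.2,0.3,0],"claw":0.9},{"translation":[0,0.001,-0.104],"rot":[0.2,0.3,0],"claw":0},{"translation":[0,0.001,-0.104],"rot":[0.2,0.3,0],"claw":0},{"translation":[0,0.001,-0.104],"rot":[0.2,0.3,0],"claw":0},{"translation":[0,0.001,-0.104],"rot":[0.2,0.3,0],"claw":0},{"translation":[0,0.001,-0.104],"rot":[0.2,0.3,0],"claw":0},{"translation":[0,0.001,-0.104],"rot":[0.2,0.3,0],"claw":0},{"translation":[0,0.001,-0.104],"rot":[0.2,0.3,0],"claw":0},{"translation":[0,0.001,-0.104],"rot":[0.2,0.3,0],"claw":0}]' 25
```

```text
[ 627.8000809  -245.93018729]
[ 608.92191885 -373.47327924]
time: 17.65
ee_pos: [627.4, -247.1, 27.5]
eef_rot: [179.8, -0.2, 1.1]
contact_force: [0.3, 0.9, 7.0]
opening: 0.614
```

```bash
python3 -m pendant '[{"translation":[0,0,0.05],"rot":[0,0,0],"claw":0},{"translation":[0,0,0.1],"rot":[0,0,0],"claw":0},{"translation":[0.01,0.04,0.13],"rot":[0,0,3],"claw":0},{"translation":[0.02,0.085,0.13],"rot":[0,0,6],"claw":0},{"translation":[0.03,0.13,0.13],"rot":[0,0,9],"claw":0},{"translation":[0.04,0.17,0.13],"rot":[0,0,9],"claw":0},{"translation":[0.05,0.205,0.13],"rot":[0,0,9],"claw":0},{"translation":[0.05,0.2073,0.13],"rot":[0,0,9],"claw":0},{"translation":[0.05,0.2073,0.1],"rot":[0,0,9],"claw":0},{"translation":[0.05,0.2073,0.08],"rot":[0,0,9],"claw":0},{"translation":[0.05,0.2073,0.065],"rot":[0,0,9],"claw":0},{"translation":[0.05,0.2073,0.06],"rot":[0,0,9],"claw":0}]'; python3 -m pendant '[{"translation":[0,0,0],"rot":[0,0,0],"claw":0}]'
```

```text
time: 18.85
ee_pos: [676.8, -40.2, 86.0]
eef_rot: [179.9, -0.1, 10.1]
contact_force: [0.2, 0.2, -0.9]
opening: 0.614
time: 18.95
ee_pos: [676.8, -40.6, 86.1]
eef_rot: [179.9, -0.1, 10.1]
contact_force: [1.0, -0.5, -1.4]
opening: 0.609
```

```bash
python3 -m pendant '[{"translation":[0,0,-0.005],"rot":[0,0,0],"claw":0},{"translation":[0,0,-0.009],"rot":[0,0,0],"claw":0},{"translation":[0,0,-0.0115],"rot":[0,0,0],"claw":0},{"translation":[0,0,-0.0125],"rot":[0,0,0],"claw":0},{"translation":[0,0,-0.0125],"rot":[0,0,0],"claw":0}]'
python3 -m pendant '[{"translation":[0,0,0],"rot":[0,0,0],"claw":0.78},{"translation":[0,0,0],"rot":[0,0,0],"claw":0.78},{"translation":[0,0,0],"rot":[0,0,0],"claw":0.78},{"translation":[0,0,0],"rot":[0,0,0],"claw":0.78},{"translation":[0,0,0.02],"rot":[0,0,0],"claw":0.78},{"translation":[0,0,0.06],"rot":[0,0,0],"claw":0.78},{"translation":[0,0,0.1],"rot":[0,0,0],"claw":0.9},{"translation":[0,0,0.1],"rot":[0,0,0],"claw":0.9}]'
python3 -m pendant '[{"translation":[-0.07,-0.334,0],"rot":[0,0,-13],"claw":0.9},{"translation":[-0.07,-0.334,0],"rot":[0,0,-13],"claw":0.9},{"translation":[-0.07,-0.334,0],"rot":[0,0,-13],"claw":0.9},{"translation":[-0.07,-0.334,0],"rot":[0,0,-13],"claw":0.9},{"translation":[-0.07,-0.334,0],"rot":[0,0,-13],"claw":0.9},{"translation":[-0.07,-0.334,0],"rot":[0,0,-13],"claw":0.9},{"translation":[-0.07,-0.334,0],"rot":[0,0,-13],"claw":0.9},{"translation":[-0.07,-0.334,-0.03],"rot":[0,0,-13],"claw":0.9},{"translation":[-0.07,-0.334,-0.05],"rot":[0,0,-13],"claw":0.9},{"translation":[-0.07,-0.334,-0.05],"rot":[0,0,-13],"claw":0.9}]'
python3 - <<'E'
from h import *
im,c=shot('wrist','w6')
print(toolT(),proj(c,[608,-374,60]))
b=im.astype(int);g=cv2.cvtColor(im,cv2.COLOR_BGR2GRAY)
cv2.imwrite('pics/w6c.png',im[120:320,220:430])
E
```

```text
time: 19.45
ee_pos: [676.9, -40.6, 74.5]
eef_rot: [179.9, -0.2, 10.1]
contact_force: [-2.1, 0.0, 5.7]
opening: 0.612
time: 20.25
ee_pos: [679.0, -41.0, 181.0]
eef_rot: [179.6, -0.7, 10.1]
contact_force: [0.1, 0.1, 0.4]
opening: 0.899
time: 21.25
ee_pos: [607.7, -374.3, 126.8]
eef_rot: [179.9, -0.4, -2.9]
contact_force: [0.1, 0.2, -0.4]
opening: 0.902
(array([[ 0.99866947, -0.05060632,  0.0099143 ],
       [-0.05055565, -0.9987072 , -0.00529668],
       [ 0.01016953,  0.00478841, -0.99993682]]), array([ 608.561404  , -374.61495533,  129.43521735])) [324.61186765 219.31054087]
```

View pics/w6c.png

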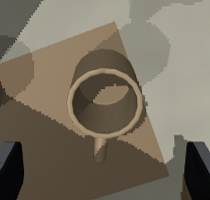

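P4's rim is at (325,222), 1–2 mm from where I expected it, so I'll grip it.

```bash
python3 -m pendant '[{"translation":[0,-0.0015,-0.04],"rot":[0.2,0.5,0],"claw":0.9},{"translation":[0,-0.0015,-0.07],"rot":[0.2,0.5,0],"claw":0.9},{"translation":[0,-0.0015,-0.095],"rot":[0.2,0.5,0],"claw":0.9},{"translation":[0,-0.0015,-0.103],"rot":[0.2,0.5,0],"claw":0.9},{"translation":[0,-0.0015,-0.103],"rot":[0.2,0.5,0],"claw":0},{"translation":[0,-0.0015,-0.103],"rot":[0.2,0.5,0],"claw":0},{"translation":[0,-0.0015,-0.103],"rot":[0.2,0.5,0],"claw":0},{"translation":[0,-0.0015,-0.103],"rot":[0.2,0.5,0],"claw":0},{"translation":[0,-0.0015,-0.103],"rot":[0.2,0.5,0],"claw":0},{"translation":[0,-0.0015,-0.103],"rot":[0.2,0.5,0],"claw":0},{"translation":[0,-0.0015,-0.103],"rot":[0.2,0.5,0],"claw":0},{"translation":[0,-0.0015,-0.103],"rot":[0.2,0.5,0],"claw":0}]' 25; python3 -m pendant '[{"translation":[0,0,0.05],"rot":[0,0,0],"claw":0},{"translation":[0,0,0.1],"rot":[0,0,0],"claw":0},{"translation":[0,0,0.14],"rot":[0,0,0],"claw":0},{"translation":[0,0,0.14],"rot":[0,0,0],"claw":0}]'
```

```text
time: 22.5
ee_pos: [609.4, -376.7, 28.7]
eef_rot: [179.8, -0.2, -2.9]
contact_force: [1.1, -0.1, 6.7]
opening: 0.619
time: 22.9
ee_pos: [611.2, -378.2, 177.0]
eef_rot: [179.3, -0.8, -2.9]
contact_force: [0.1, -0.1, -0.6]
opening: 0.62
```

```bash
python3 -m pendant '[{"translation":[0.025,0.21,0],"rot":[0,0,64],"claw":0},{"translation":[0.025,0.21,0],"rot":[0,0,64],"claw":0},{"translation":[0.025,0.21,0],"rot":[0,0,64],"claw":0},{"translation":[0.025,0.21,0],"rot":[0,0,64],"claw":0},{"translation":[0.025,0.21,0],"rot":[0,0,64],"claw":0},{"translation":[0.025,0.21,0],"rot":[0,0,64],"claw":0},{"translation":[0.025,0.21,0],"rot":[0,0,64],"claw":0},{"translation":[0.025,0.21,0],"rot":[0,0,64],"claw":0},{"translation":[0.025,0.21,0],"rot":[0,0,64],"claw":0}]'
python3 -m pendant '[{"translation":[0.025,0.217,0],"rot":[0,0,64],"claw":0},{"translation":[0.025,0.217,0],"rot":[0,0,64],"claw":0},{"translation":[0.025,0.217,0],"rot":[0,0,64],"claw":0},{"translation":[0.025,0.217,0],"rot":[0,0,64],"claw":0},{"translation":[0.025,0.217,0],"rot":[0,0,64],"claw":0},{"translation":[0.025,0.217,0],"rot":[0,0,64],"claw":0},{"translation":[0.025,0.217,0],"rot":[0,0,64],"claw":0},{"translation":[0.025,0.217,0],"rot":[0,0,64],"claw":0},{"translation":[0.025,0.217,0],"rot":[0,0,64],"claw":0},{"translation":[0.025,0.217,0],"rot":[0,0,64],"claw":0}]';python3 -c "
from h import *
print(arm.state()['joint_pos'].round(1))"
```

```text
time: 23.8
ee_pos: [636.0, -168.1, 176.6]
eef_rot: [179.4, -0.8, 61.1]
contact_force: [1.1, 0.3, -1.0]
opening: 0.617
time: 24.8
ee_pos: [660.9, 48.9, 176.4]
eef_rot: [179.4, -0.8, 125.0]
contact_force: [0.2, -0.5, -0.9]
opening: 0.62
[  -6.3   37.9   63.4    1.1   78.8 -131.4]
```

```bash
python3 -m pendant '[{"translation":[0.0005,0,-0.03],"rot":[-0.9,0,0],"claw":0},{"translation":[0.0005,0,-0.06],"rot":[-0.9,0,0],"claw":0},{"translation":[0.0005,0,-0.085],"rot":[-0.9,0,0],"claw":0},{"translation":[0.0005,0,-0.092],"rot":[-0.9,0,0],"claw":0},{"translation":[0.0005,0,-0.096],"rot":[-0.9,0,0],"claw":0},{"translation":[0.0005,0,-0.098],"rot":[-0.9,0,0],"claw":0},{"translation":[0.0005,0,-0.098],"rot":[-0.9,0,0],"claw":0}]'
```

```text
time: 25.5
ee_pos: [661.9, 48.8, 79.5]
eef_rot: [179.8, -0.0, 124.9]
contact_force: [0.6, 0.5, -0.9]
opening: 0.618
```

```bash
python3 -m pendant '[{"translation":[0,0,-0.002],"rot":[0,0,0],"claw":0},{"translation":[0,0,-0.0035],"rot":[0,0,0],"claw":0},{"translation":[0,0,-0.0045],"rot":[0,0,0],"claw":0},{"translation":[0,0,-0.0045],"rot":[0,0,0],"claw":0}]'
python3 -m pendant '[{"translation":[0,0,0],"rot":[0,0,0],"claw":0.8},{"translation":[0,0,0],"rot":[0,0,0],"claw":0.8},{"translation":[0,0,0],"rot":[0,0,0],"claw":0.8},{"translation":[0,0,0],"rot":[0,0,0],"claw":0.8},{"translation":[0,0,0.02],"rot":[0,0,0],"claw":0.8},{"translation":[0,0,0.06],"rot":[0,0,0],"claw":0.8},{"translation":[0,0,0.1],"rot":[0,0,0],"claw":0.9},{"translation":[0,0,0.1],"rot":[0,0,0],"claw":0.9}]'
python3 -m pendant '[{"translation":[-0.085,-0.215,0],"rot":[0,0,-72],"claw":0.9},{"translation":[-0.085,-0.215,0],"rot":[0,0,-72],"claw":0.9},{"translation":[-0.085,-0.215,0],"rot":[0,0,-72],"claw":0.9},{"translation":[-0.085,-0.215,0],"rot":[0,0,-72],"claw":0.9},{"translation":[-0.085,-0.215,0],"rot":[0,0,-72],"claw":0.9},{"translation":[-0.085,-0.215,0],"rot":[0,0,-72],"claw":0.9},{"translation":[-0.085,-0.215,0],"rot":[0,0,-72],"claw":0.9},{"translation":[-0.085,-0.215,0],"rot":[0,0,-72],"claw":0.9},{"translation":[-0.085,-0.215,0],"rot":[0,0,-72],"claw":0.9},{"translation":[-0.085,-0.215,0],"rot":[0,0,-72],"claw":0.9}]'
python3 -m pendant '[{"translation":[-0.087,-0.216,0],"rot":[0,0,-73],"claw":0.9},{"translation":[-0.087,-0.216,0],"rot":[0,0,-73],"claw":0.9},{"translation":[-0.087,-0.216,0],"rot":[0,0,-73],"claw":0.9},{"translation":[-0.087,-0.216,0],"rot":[0,0,-73],"claw":0.9},{"translation":[-0.087,-0.216,0],"rot":[0,0,-73],"claw":0.9},{"translation":[-0.087,-0.216,0],"rot":[0,0,-73],"claw":0.9},{"translation":[-0.087,-0.216,0],"rot":[0,0,-73],"claw":0.9},{"translation":[-0.087,-0.216,-0.02],"rot":[0,0,-73],"claw":0.9},{"translation":[-0.087,-0.216,-0.05],"rot":[0,0,-73],"claw":0.9},{"translation":[-0.087,-0.216,-0.05],"rot":[0,0,-73],"claw":0.9}]'
python3 - <<'E'
from h import *
im,c=shot('wrist','w7')
print(toolT()[1],proj(c,[490,-382,60]))
cv2.imwrite('pics/w7c.png',im[120:320,220:430])
E
```

```text
time: 25.9
ee_pos: [662.1, 48.8, 75.7]
eef_rot: [179.8, 0.0, 124.9]
contact_force: [-1.0, 0.0, 3.2]
opening: 0.617
time: 26.7
ee_pos: [664.2, 48.7, 182.1]
eef_rot: [179.3, 0.4, 124.9]
contact_force: [0.4, -0.5, 1.1]
opening: 0.899
time: 27.7
ee_pos: [579.1, -166.2, 181.5]
eef_rot: [179.4, 0.4, 52.9]
contact_force: [-0.2, -0.5, 0.3]
opening: 0.9
time: 28.7
ee_pos: [490.7, -380.8, 127.5]
eef_rot: [179.6, 0.8, -20.0]
contact_force: [0.4, 0.2, -0.2]
opening: 0.898
[ 491.5434116  -381.62027466  130.11626694] [326.20902542 220.36528458]
```

View pics/w7c.png

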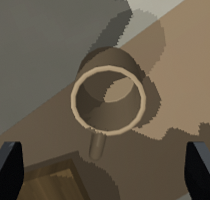

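P2's rim is at (328,222), as predicted, so I'll grip it.

```bash
python3 -m pendant '[{"translation":[-0.0005,-0.001,-0.04],"rot":[0.1,-0.8,0],"claw":0.9},{"translation":[-0.0005,-0.001,-0.07],"rot":[0.1,-0.8,0],"claw":0.9},{"translation":[-0.0005,-0.001,-0.095],"rot":[0.1,-0.8,0],"claw":0.9},{"translation":[-0.0005,-0.001,-0.104],"rot":[0.1,-0.8,0],"claw":0.9},{"translation":[-0.0005,-0.001,-0.104],"rot":[0.1,-0.8,0],"claw":0},{"translation":[-0.0005,-0.001,-0.104],"rot":[0.1,-0.8,0],"claw":0},{"translation":[-0.0005,-0.001,-0.104],"rot":[0.1,-0.8,0],"claw":0},{"translation":[-0.0005,-0.001,-0.104],"rot":[0.1,-0.8,0],"claw":0},{"translation":[-0.0005,-0.001,-0.104],"rot":[0.1,-0.8,0],"claw":0},{"translation":[-0.0005,-0.001,-0.104],"rot":[0.1,-0.8,0],"claw":0},{"translation":[-0.0005,-0.001,-0.104],"rot":[0.1,-0.8,0],"claw":0},{"translation":[-0.0005,-0.001,-0.104],"rot":[0.1,-0.8,0],"claw":0}]' 25; python3 -m pendant '[{"translation":[0,0,0.05],"rot":[0,0,0],"claw":0},{"translation":[0,0,0.1],"rot":[0,0,0],"claw":0},{"translation":[0,0,0.14],"rot":[0,0,0],"claw":0},{"translation":[0,0,0.14],"rot":[0,0,0],"claw":0}]'
```

```text
time: 29.95
ee_pos: [491.8, -383.4, 28.0]
eef_rot: [179.7, -0.3, -19.9]
contact_force: [0.7, 0.7, 7.7]
opening: 0.632
time: 30.35
ee_pos: [493.5, -385.1, 175.1]
eef_rot: [179.4, -0.9, -19.9]
contact_force: [0.5, 0.1, -1.2]
opening: 0.629
```

```bash
python3 -m pendant '[{"translation":[0.04,0.21,0],"rot":[0,0,-52],"claw":0},{"translation":[0.04,0.21,0],"rot":[0,0,-52],"claw":0},{"translation":[0.04,0.21,0],"rot":[0,0,-52],"claw":0},{"translation":[0.04,0.21,0],"rot":[0,0,-52],"claw":0},{"translation":[0.04,0.21,0],"rot":[0,0,-52],"claw":0},{"translation":[0.04,0.21,0],"rot":[0,0,-52],"claw":0},{"translation":[0.04,0.21,0],"rot":[0,0,-52],"claw":0},{"translation":[0.04,0.21,0],"rot":[0,0,-52],"claw":0}]'
python3 -m pendant '[{"translation":[0.04,0.208,0],"rot":[0,0,-53],"claw":0},{"translation":[0.04,0.208,0],"rot":[0,0,-53],"claw":0},{"translation":[0.04,0.208,0],"rot":[0,0,-53],"claw":0},{"translation":[0.04,0.208,0],"rot":[0,0,-53],"claw":0},{"translation":[0.04,0.208,0],"rot":[0,0,-53],"claw":0},{"translation":[0.04,0.208,0],"rot":[0,0,-53],"claw":0},{"translation":[0.04,0.208,0],"rot":[0,0,-53],"claw":0},{"translation":[0.04,0.208,-0.03],"rot":[0,0,-53],"claw":0},{"translation":[0.04,0.208,-0.06],"rot":[0,0,-53],"claw":0},{"translation":[0.04,0.208,-0.06],"rot":[0,0,-53],"claw":0}]'
```

```text
time: 31.15
ee_pos: [533.2, -175.3, 174.8]
eef_rot: [179.4, -0.9, -71.7]
contact_force: [0.3, -0.1, -1.1]
opening: 0.63
time: 32.15
ee_pos: [571.2, 32.3, 111.1]
eef_rot: [179.0, -1.0, -124.6]
contact_force: [-0.6, -0.1, -0.5]
opening: 0.63
```

```bash
python3 -m pendant '[{"translation":[0.0015,0.0005,-0.01],"rot":[0.2,-1.1,0],"claw":0},{"translation":[0.0015,0.0005,-0.02],"rot":[0.2,-1.1,0],"claw":0},{"translation":[0.0015,0.0005,-0.028],"rot":[0.2,-1.1,0],"claw":0},{"translation":[0.0015,0.0005,-0.032],"rot":[0.2,-1.1,0],"claw":0},{"translation":[0.0015,0.0005,-0.033],"rot":[0.2,-1.1,0],"claw":0},{"translation":[0.0015,0.0005,-0.033],"rot":[0.2,-1.1,0],"claw":0}]'
```

```text
time: 32.75
ee_pos: [572.9, 32.8, 78.4]
eef_rot: [179.8, -0.2, -124.6]
contact_force: [0.1, 0.4, -1.5]
opening: 0.629
```

```bash
python3 -m pendant '[{"translation":[0,0,-0.002],"rot":[0,0,0],"claw":0},{"translation":[0,0,-0.0035],"rot":[0,0,0],"claw":0},{"translation":[0,0,-0.0035],"rot":[0,0,0],"claw":0},{"translation":[0,0,-0.0035],"rot":[0,0,0],"claw":0.8},{"translation":[0,0,-0.0035],"rot":[0,0,0],"claw":0.8},{"translation":[0,0,-0.0035],"rot":[0,0,0],"claw":0.8},{"translation":[0,0,-0.0035],"rot":[0,0,0],"claw":0.8},{"translation":[0,0,0.02],"rot":[0,0,0],"claw":0.8},{"translation":[0,0,0.06],"rot":[0,0,0],"claw":0.8},{"translation":[0,0,0.11],"rot":[0,0,0],"claw":0.9},{"translation":[0,0,0.15],"rot":[0,0,0],"claw":0.9}]'
python3 -m pendant '[{"translation":[-0.1,-0.03,0],"rot":[0,0,60],"claw":0.9},{"translation":[-0.15,-0.03,0],"rot":[0,0,60],"claw":0.9},{"translation":[-0.15,-0.03,0],"rot":[0,0,60],"claw":0.9},{"translation":[-0.15,-0.03,0],"rot":[0,0,60],"claw":0.9},{"translation":[-0.15,-0.03,0],"rot":[0,0,60],"claw":0.9},{"translation":[-0.15,-0.03,0],"rot":[0,0,60],"claw":0.9},{"translation":[-0.15,-0.03,0],"rot":[0,0,60],"claw":0.9},{"translation":[-0.15,-0.03,0],"rot":[0,0,60],"claw":0.9}]'
python3 -m pendant '[{"translation":[0,0.03,0],"rot":[0,0,75],"claw":0.9},{"translation":[0,0.03,0],"rot":[0,0,75],"claw":0.9},{"translation":[0,0.03,0],"rot":[0,0,75],"claw":0.9},{"translation":[0,0.03,0],"rot":[0,0,75],"claw":0.9},{"translation":[0,0.03,0],"rot":[0,0,75],"claw":0.9},{"translation":[0,0.03,0],"rot":[0,0,75],"claw":0.9},{"translation":[0,0.03,0],"rot":[0,0,75],"claw":0.9},{"translation":[0,0.03,0],"rot":[0,0,75],"claw":0.9},{"translation":[0,0.03,0],"rot":[0,0,75],"claw":0.9},{"translation":[0,0.03,0],"rot":[0,0,75],"claw":0.9}]'
python3 - <<'E'
from h import *
im,c=shot('wrist','w8');t=shot('top','top8')[0];s=shot('scene','scene8')[0]
o=np.zeros((600,800,3),np.uint8)
o[:300,:400]=cv2.resize(im,(480,300))[:,40:440]
o[:300,400:]=cv2.resize(s[150:300,240:440],(400,300),interpolation=cv2.INTER_CUBIC)
o[300:,:400]=cv2.resize(t[120:270,180:380],(400,300),interpolation=cv2.INTER_CUBIC)
o[300:,400:]=cv2.resize(t[140:215,265:365],(400,300),interpolation=cv2.INTER_CUBIC)
cv2.imwrite('pics/m8.png',o);print(toolT()[1])
T,S=cam('top'),cam('scene')
f=lambda p:ray(T,180+p[0]*.325,115+p[1]*.325,187.5)
print('top',f((145,150)),f((208,122)));print('scene',ray(S,333,231,187.5),ray(S,361,237,187.5))
E
```

```text
time: 33.85
ee_pos: [573.0, 32.8, 231.3]
eef_rot: [179.9, -0.2, -124.6]
contact_force: [0.3, 0.1, 0.7]
opening: 0.903
time: 34.65
ee_pos: [422.9, 2.8, 231.4]
eef_rot: [179.9, -0.2, -64.5]
contact_force: [0.6, -0.3, -0.2]
opening: 0.905
time: 35.65
ee_pos: [422.9, 32.8, 231.4]
eef_rot: [179.9, -0.2, 10.3]
contact_force: [-0.5, -0.6, -0.6]
opening: 0.898
[422.91943299  32.81683753 231.38588555]
top [685.09106055 207.29848602] [711.61316289 145.88957249]
scene [726.47652091 163.07785552] [692.6060468  221.72320789]
```

View pics/m8.png

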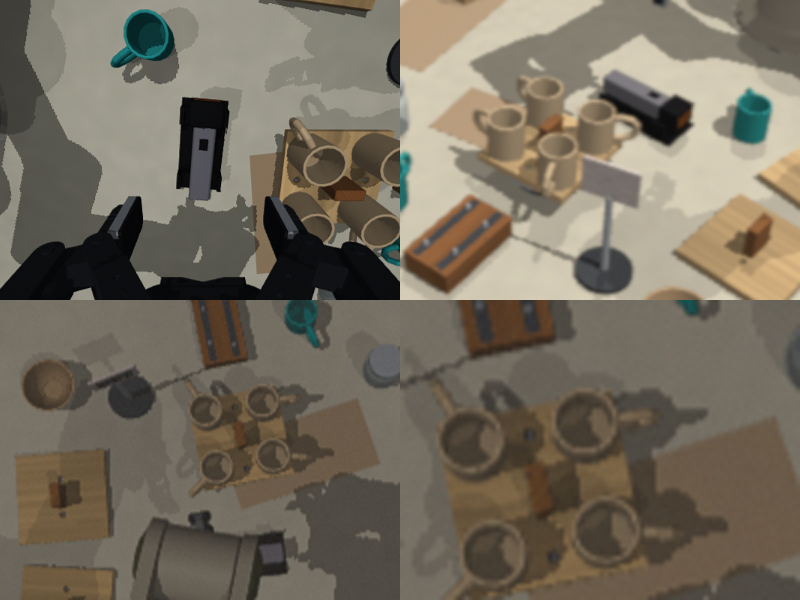

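All four cups stand on the bat in its corners, and the bat is flat with its pin holes filled. Only the grey back of the tag shows in the scene view, so its front faces the stand side. The scanner lies in its cradle with the amber nose toward +y.

Run:
```python
from h import *
T,S=cam('top'),cam('scene');c=cam('wrist',toolT())
print('tag top',ray(T,237.3,160,160),'scene',ray(S,345,241,160),'foot',ray(T,245,168,0), ray(S,342,285,0))
P=np.array([[p for p in (cv2.undistortPoints(np.array([[q]],float),x[0],None).ravel())] for q,x in(((237.3,160),T),((345,241),S))])
M=[np.hstack([x[1].T,(-x[1].T@x[2])[:,None]]) for x in(T,S)]
X=cv2.triangulatePoints(M[0],M[1],P[0],P[1]);print('tri',(X[:3]/X[3]).ravel())
a,b=[ray(c,*p,52) for p in((323.3,170.7),(320,264.7))];d=a-b;print(a,b,np.degrees(np.arctan2(d[1],d[0])))
n=ray(c,(205+40)/.75,99/.75,54);t=ray(c,(200+40)/.75,200/.75,52);print('nose',n,'tail',t,'mid',(n+t)/2,np.hypot(*(n-t)))
im=cv2.imread('pics/w8.png');cv2.imwrite('pics/w8c.png',cv2.resize(im[110:290,260:380],(400,600),interpolation=cv2.INTER_CUBIC))
```

```text
tag top [701.61004301 181.69220844] scene [707.86426605 186.74087781] foot [706.2631498  183.51078589] [704.61709228 185.32578143]
tri [702.93760671 182.65015953 154.03198108]
[421.01189623  41.77052328] [436.57629604 -65.91418296] 98.22439103549792
nose [417.32211252  80.87563714] tail [437.01455606 -68.39894078] mid [427.16833429   6.23834818] 150.56789811948587
```

View pics/w8c.png

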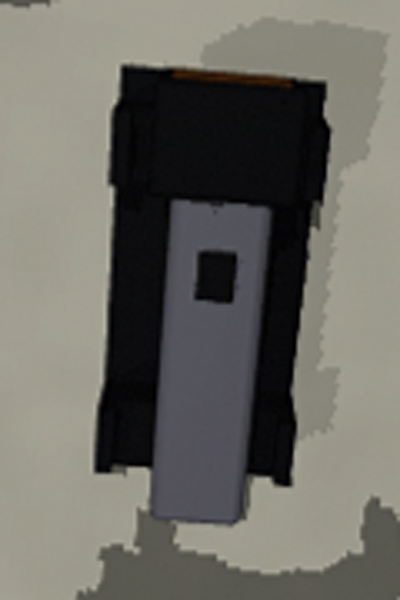

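The crop gives a scanner length of 150.6 mm (150 expected), middle at (427,6), axis at 98°. Next I'll descend and grip it.

```bash
python3 -m pendant '[{"translation":[0.0042,-0.0266,-0.05],"rot":[0,0,-2.3],"claw":0.75},{"translation":[0.0042,-0.0266,-0.1],"rot":[0,0,-2.3],"claw":0.75},{"translation":[0.0042,-0.0266,-0.13],"rot":[0,0,-2.3],"claw":0.75},{"translation":[0.0042,-0.0266,-0.16],"rot":[0,0,-2.3],"claw":0.75},{"translation":[0.0042,-0.0266,-0.185],"rot":[0,0,-2.3],"claw":0.75},{"translation":[0.0042,-0.0266,-0.2],"rot":[0,0,-2.3],"claw":0.75},{"translation":[0.0042,-0.0266,-0.206],"rot":[0,0,-2.3],"claw":0.75},{"translation":[0.0042,-0.0266,-0.207],"rot":[0,0,-2.3],"claw":0.75},{"translation":[0.0042,-0.0266,-0.207],"rot":[0,0,-2.3],"claw":0.75}]' 40
python3 -m pendant '[{"translation":[0,0,0],"rot":[0,0,0],"claw":0},{"translation":[0,0,0],"rot":[0,0,0],"claw":0},{"translation":[0,0,0],"rot":[0,0,0],"claw":0},{"translation":[0,0,0],"rot":[0,0,0],"claw":0},{"translation":[0,0,0],"rot":[0,0,0],"claw":0},{"translation":[0,0,0],"rot":[0,0,0],"claw":0},{"translation":[0,0,0],"rot":[0,0,0],"claw":0},{"translation":[0,0,0],"rot":[0,0,0],"claw":0},{"translation":[0,0,0],"rot":[0,0,0],"claw":0}]' 40
```

```text
time: 36.7
ee_pos: [427.5, 6.1, 24.9]
eef_rot: [179.9, -0.3, 7.9]
contact_force: [0.1, -0.3, 0.7]
opening: 0.754
time: 37.6
ee_pos: [428.1, 6.0, 25.8]
eef_rot: [179.9, -0.4, 7.8]
contact_force: [-1.4, 0.8, 6.6]
opening: 0.369
```

```bash
python3 -m pendant '[{"translation":[0,0,0.03],"rot":[0,0,0],"claw":0},{"translation":[0,0,0.06],"rot":[0,0,0],"claw":0},{"translation":[0,0,0.09],"rot":[0,0,0],"claw":0},{"translation":[0,0,0.123],"rot":[0,0,0],"claw":0},{"translation":[0,0,0.123],"rot":[0,0,0],"claw":0},{"translation":[0,0,0.123],"rot":[0,0,0],"claw":0}]'
python3 -m pendant '[{"translation":[0.015,0.012,0],"rot":[0,0,-8],"claw":0},{"translation":[0.03,0.025,0],"rot":[0,0,-16],"claw":0},{"translation":[0.045,0.037,0],"rot":[0,0,-24],"claw":0},{"translation":[0.06,0.05,0],"rot":[0,0,-32],"claw":0},{"translation":[0.075,0.062,0],"rot":[0,0,-40],"claw":0},{"translation":[0.09,0.075,0],"rot":[0,0,-48],"claw":0},{"translation":[0.105,0.087,0],"rot":[0,0,-56],"claw":0},{"translation":[0.1186,0.1013,0],"rot":[0,0,-64],"claw":0},{"translation":[0.1186,0.1013,0],"rot":[0,0,-71.8],"claw":0},{"translation":[0.1186,0.1013,0],"rot":[0,0,-71.8],"claw":0}]'
python3 - <<'E'
from h import *
t=shot('top','top9')[0];s=shot('scene','scene9')[0];T,S=cam('top'),cam('scene')
o=np.zeros((400,800,3),np.uint8)
o[:,:400]=cv2.resize(t[110:210,210:310],(400,400),interpolation=cv2.INTER_CUBIC)
o[:,400:]=cv2.resize(s[190:310,300:420],(400,400),interpolation=cv2.INTER_CUBIC)
cv2.imwrite('pics/m9.png',o);print(arm.state()['ee_pos'],arm.state()['eef_rot'],arm.state()['contact_force'])
E
```

```text
time: 38.2
ee_pos: [428.0, 6.1, 148.8]
eef_rot: [179.8, -0.4, 7.8]
contact_force: [0.0, 1.0, -2.8]
opening: 0.369
time: 39.2
ee_pos: [545.9, 107.7, 146.7]
eef_rot: [179.7, -0.3, -64.0]
contact_force: [1.0, 0.0, -1.0]
opening: 0.368
[545.92471533 107.25938315 147.47029494] [179.72136108  -0.33628136 -63.78080681] [ 0.41539379 -0.26447677 -2.02734251]
```

View pics/m9.png

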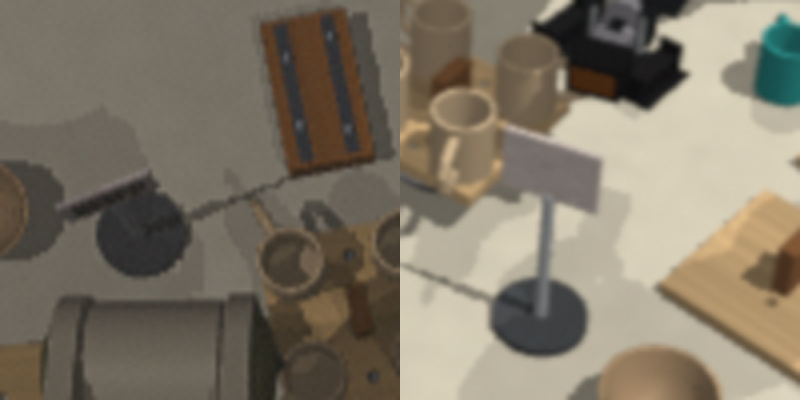

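The amber nose shows at scene pixel (357.6,214), facing the tag. I'll check it against the expected projection, then hold for over 3 s.

```bash
python3 - <<'E'
from h import *
S=cam('scene');print(proj(S,[613.5,140.5,160]),'centre ray at nose; implied xy @z160:',ray(S,357.6,214,160))
E
for i in 1 2 3; do python3 -m pendant '[{"translation":[0.0005,0,0.0015],"rot":[0,0,0],"claw":0},{"translation":[0.0005,0,0.0015],"rot":[0,0,0],"claw":0},{"translation":[0.0005,0,0.0015],"rot":[0,0,0],"claw":0},{"translation":[0.0005,0,0.0015],"rot":[0,0,0],"claw":0},{"translation":[0.0005,0,0.0015],"rot":[0,0,0],"claw":0},{"translation":[0.0005,0,0.0015],"rot":[0,0,0],"claw":0},{"translation":[0.0005,0,0.0015],"rot":[0,0,0],"claw":0},{"translation":[0.0005,0,0.0015],"rot":[0,0,0],"claw":0},{"translation":[0.0005,0,0.0015],"rot":[0,0,0],"claw":0},{"translation":[0.0005,0,0.0015],"rot":[0,0,0],"claw":0},{"translation":[0.0005,0,0.0015],"rot":[0,0,0],"claw":0},{"translation":[0.0005,0,0.0015],"rot":[0,0,0],"claw":0}]'; done
```

```text
[357.49165579 214.87542751] centre ray at nose; implied xy @z160: [610.6939184  138.29553445]
time: 40.5
ee_pos: [546.4, 107.3, 148.9]
eef_rot: [179.7, -0.3, -63.8]
contact_force: [0.1, -0.4, -1.9]
opening: 0.366
time: 41.7
ee_pos: [546.9, 107.2, 150.5]
eef_rot: [179.7, -0.3, -63.8]
contact_force: [0.8, 0.2, -2.0]
opening: 0.369
time: 42.9
ee_pos: [547.4, 107.3, 152.0]
eef_rot: [179.7, -0.3, -63.8]
contact_force: [-0.0, 0.1, -2.2]
opening: 0.365
```

```bash
for i in 1 2 3; do python3 -m pendant '[{"translation":[0,0,0],"rot":[0,0,0],"claw":0},{"translation":[0,0,0],"rot":[0,0,0],"claw":0},{"translation":[0,0,0],"rot":[0,0,0],"claw":0},{"translation":[0,0,0],"rot":[0,0,0],"claw":0},{"translation":[0,0,0],"rot":[0,0,0],"claw":0},{"translation":[0,0,0],"rot":[0,0,0],"claw":0},{"translation":[0,0,0],"rot":[0,0,0],"claw":0},{"translation":[0,0,0],"rot":[0,0,0],"claw":0},{"translation":[0,0,0],"rot":[0,0,0],"claw":0},{"translation":[0,0,0],"rot":[0,0,0],"claw":0},{"translation":[0,0,0],"rot":[0,0,0],"claw":0},{"translation":[0,0,0],"rot":[0,0,0],"claw":0}]'|tail -4|head -1; done
python3 -m pendant '[{"translation":[-0.014,-0.012,0],"rot":[0,0,8],"claw":0},{"translation":[-0.03,-0.025,0],"rot":[0,0,16],"claw":0},{"translation":[-0.045,-0.037,0],"rot":[0,0,24],"claw":0},{"translation":[-0.06,-0.05,0],"rot":[0,0,32],"claw":0},{"translation":[-0.075,-0.062,0],"rot":[0,0,40],"claw":0},{"translation":[-0.09,-0.075,0],"rot":[0,0,48],"claw":0},{"translation":[-0.105,-0.087,0],"rot":[0,0,56],"claw":0},{"translation":[-0.1193,-0.1013,0],"rot":[0,0,64],"claw":0},{"translation":[-0.1193,-0.1013,0],"rot":[0,0,71.6],"claw":0},{"translation":[-0.1193,-0.1013,0],"rot":[0,0,71.6],"claw":0},{"translation":[-0.1193,-0.1013,-0.04],"rot":[0,0,71.6],"claw":0},{"translation":[-0.1193,-0.1013,-0.06],"rot":[0,0,71.6],"claw":0}]'
```

```text
ee_pos: [547.4, 107.3, 152.0]
ee_pos: [547.4, 107.3, 152.0]
ee_pos: [547.4, 107.3, 152.0]
time: 47.7
ee_pos: [427.6, 6.3, 90.3]
eef_rot: [179.8, -0.3, 7.6]
contact_force: [-0.8, -1.0, -2.2]
opening: 0.369
```

```bash
python3 -m pendant '[{"translation":[0.0005,-0.0003,-0.03],"rot":[0,0,0.2],"claw":0},{"translation":[0.0005,-0.0003,-0.045],"rot":[0,0,0.2],"claw":0},{"translation":[0.0005,-0.0003,-0.055],"rot":[0,0,0.2],"claw":0},{"translation":[0.0005,-0.0003,-0.06],"rot":[0,0,0.2],"claw":0},{"translation":[0.0005,-0.0003,-0.063],"rot":[0,0,0.2],"claw":0},{"translation":[0.0005,-0.0003,-0.0635],"rot":[0,0,0.2],"claw":0},{"translation":[0.0005,-0.0003,-0.0635],"rot":[0,0,0.2],"claw":0}]'
python3 -m pendant '[{"translation":[0,0,0],"rot":[0,0,0],"claw":0.6},{"translation":[0,0,0],"rot":[0,0,0],"claw":0.6},{"translation":[0,0,0],"rot":[0,0,0],"claw":0.6},{"translation":[0,0,0],"rot":[0,0,0],"claw":0.65},{"translation":[0,0,0],"rot":[0,0,0],"claw":0.65},{"translation":[0,0,0.03],"rot":[0,0,0],"claw":0.65},{"translation":[0,0,0.07],"rot":[0,0,0],"claw":0.65},{"translation":[0,0,0.12],"rot":[0,0,0],"claw":0.65},{"translation":[0,0,0.17],"rot":[0,0,0],"claw":0.65},{"translation":[0,0,0.2],"rot":[0,0,0],"claw":0.65}]'
python3 -m pendant '[{"translation":[-0.12,-0.1,0],"rot":[0,0,0],"claw":0.65},{"translation":[-0.12,-0.1,0],"rot":[0,0,0],"claw":0.65},{"translation":[-0.12,-0.1,0],"rot":[0,0,0],"claw":0.65},{"translation":[-0.12,-0.1,0],"rot":[0,0,0],"claw":0.65},{"translation":[-0.12,-0.1,0],"rot":[0,0,0],"claw":0.65}]'
python3 - <<'E'
from h import *
t=shot('top','top10')[0];s=shot('scene','scene10')[0]
o=np.zeros((600,800,3),np.uint8)
o[:,:400]=cv2.resize(t[110:320,170:440],(400,311),interpolation=cv2.INTER_CUBIC)[:,:] if 0 else 0
o[:300,:]=cv2.resize(t[110:310,170:440],(800,593))[:300] if 0 else 0
o[:300,:400]=cv2.resize(t[120:320,170:437],(400,300),interpolation=cv2.INTER_CUBIC)
o[:300,400:]=cv2.resize(s[130:310,240:480],(400,300),interpolation=cv2.INTER_CUBIC)
o[300:,:400]=cv2.resize(t[150:270,250:410],(400,300),interpolation=cv2.INTER_CUBIC)
o[300:,400:]=cv2.resize(s[160:265,275:415],(400,300),interpolation=cv2.INTER_CUBIC)
cv2.imwrite('pics/m10.png',o)
E
```

```text
time: 48.4
ee_pos: [428.5, 5.9, 27.3]
eef_rot: [179.7, -0.3, 7.8]
contact_force: [0.2, 0.8, -1.9]
opening: 0.369
time: 49.4
ee_pos: [429.0, 5.9, 230.9]
eef_rot: [179.6, -0.6, 7.8]
contact_force: [0.5, -0.0, -0.6]
opening: 0.648
time: 49.9
ee_pos: [308.6, -94.8, 231.2]
eef_rot: [179.6, -0.6, 7.6]
contact_force: [0.4, -0.2, 1.4]
opening: 0.649
```

View pics/m10.png

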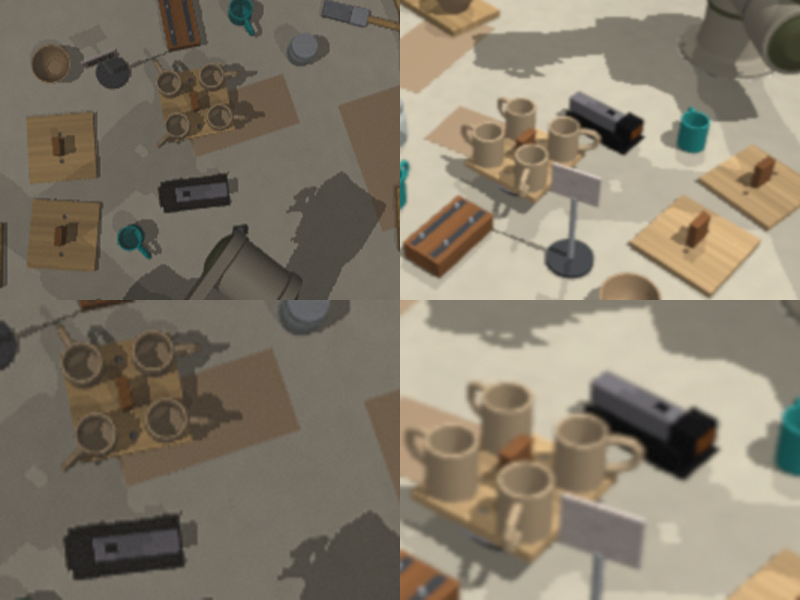

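The bat is seated with four upright cups, bats A and B lie flat on the bench, the scanner is in its cradle, and the jar and bowl are where they were.

```bash
python3 -c "
from h import *
s=arm.state();print(s['time'],s['contact_force']);print(arm.sign_off())"
```

```text
50.0 [ 0.84607288 -1.08482367 -0.27038051]
the job is handed in; nothing more can be done
None
```

The whole task is carried out and handed in at about 50 s on the robot's clock; the interface gave no verdict.

- **Bat:** I didn't try the bats in turn. The pins measured 103.4 mm apart in the image and bat C's holes 103.8 mm, so I tried C first. It seated on the second lowering, after a 3 mm shift in x. The tool stopped at 61 mm, the height expected for a bat lying flat.
- **Cups:** All four were there, and each stands in its own corner of the bat with its handle outward.
- **Scanner:** I held it level facing the tag, nose about 10 cm away, for over 3 s fully still. In the 3.6 s before that it only crept up about 4.5 mm. It then went back into its cradle.

**Last checks:** The final top and scene pictures show:
- the bat flat on the stand with four upright cups;
- the other two bats flat on the bench;
- the scanner in its cradle;
- the jar and bowl in their places.

The gripper was clear of everything. No check failed, but two readings disagreed:
- **Tag angle:** it came out at 22 to 30° depending on the view. I used 26°, and the tolerance is 20°.
- **Tag position:** the two views differed by about 8 mm.

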